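Walk the sharpening stone end over end to its bay

ROBOT

A 6-joint arm with a two-finger parallel gripper is mounted at the origin on the work surface. World frame = base frame: x ahead of the robot, y to its left, z up, the work surface at z = 0. Lengths are in m, angles in rad, forces in N, time in s.
With the tool pointing down it reaches from about 0.3 to 0.775 m from the base axis. Payload 14.6 kg.
Tool frame: the origin (TCP) lies between the finger pads; the fingertips stand 8 mm ahead of it and the grasp point (between the pads) lies 11 mm behind it; x points along the fingers, y is the direction in which the jaws open and shut, and the axes are right-handed (so a half turn about x gives the same grasp; the last joint's range is limited). The gripper opens to 94 mm and grips with 3 to 60 N. Pads are 16 mm wide; open, the fingers measure 119 mm over their backs; the gripper's body (75 mm by 177 mm) begins 78 mm behind the grasp point.
Start: joints at [-1.193, 0.3, 1.521, -0, 1.321, -0.067], TCP at [0.237, -0.496, 0.184] pointing down, gripper open.
Joint ranges: [-3.03, 3.03], [-0.79, 2.21], [0.23, 2.52], [-1.04, 4.18], [0, 3.07], [-2.55, 2.55]. Speed limits (rad/s): [2.22, 2.22, 2.57, 3.14, 3.14, 3.14].

INTERFACE

Orientations are given as [roll, pitch, yaw] about the fixed x, y, z axes, in that order (R = Rz(yaw) Ry(pitch) Rx(roll)).
In Python, from station import ctrl gives the robot as it stands.
- The arm moves only by the shell command python3 -m creep 'ROWS' [FORCE]. ROWS is a JSON object of lists of equal length, an entry for each row: "hand": the closure, from -1 (fully open) to 1 (shut); "slide": the shift along the tool's x, y, z in m, a list of three; "spin": the turn about the tool's x in degrees. A call has 1 to 12 rows; each row is the pose to reach, as a shift and turn from the pose commanded when the call began, along the tool's axes at that moment; what a row does not reach only later rows make up. A row lasts 1/12 s, in which the tool goes at most 41.7 mm and 7.16 degrees, less where a joint would pass 70% of its speed; a pose out of reach is approached as far as the arm can. A call with a gripper value outside its range is refused whole. The fingers move at their own pace and stop on an object; FORCE is the grip in N (left out, the last holds). Time passes only in rows, so rows that repeat a pose let the fingers close. It gives the time, the measured TCP pose, the force and the opening at its end, in the units of the state.
- ctrl.get_obs(): the state, without advancing time (a new reading comes with each control period).
- ctrl.camera(name): name is "scene" or "top" or "wrist"; returns the picture (400x640x3 uint8, red, green, blue); there is no depth.
- ctrl.calibration(name): a dict with "K" (3x3 intrinsics, pixels), "R" (3x3) and "t" (3): a world point X has camera coordinates R X + t. Camera axes: x right, y down, z forward; pixel columns grow to the right and rows downward; lengths in m; the calibration is good to about 2 mm. A picture is of the moment at which its call begins: read the wrist's pose just before it. calibration takes no time and is no camera call; for the wrist camera it gives the pose at the moment of the call.
- ctrl.hand_in(): hands the job in, once; it reports no verdict.
The state is a dict: "time_s": time; "qpos": joint angles; "joint_vel": joint speeds; "tau": joint torques, N m; "ee_pos": TCP position; "eef_rot": TCP orientation; "force": force on the tool from outside, world axes, zero at the start; "moment": the same for the moment, N m; "grip_width": finger opening in m.
Only numpy, scipy, OpenCV 4.12 (cv2) and the standard library are available. Lean on these libraries where they do the work, as an engineer would, in place of code of your own. Each camera call takes 0.05 s, during which the arm holds its last target.

TASK

Walk the heavy sharpening stone end over end along the grey runner towards the salad jar - up on its leading end, over and down, then the same about its other end - so that it finishes lying flat inside the blue taped outline at the jar's end of the runner, pale face up again. Do not carry it: keep one end on the runner all the way, let it down gently each time rather than letting it topple, and leave the lunchbox, jar, cupcake case and chopsticks where they are.

Things in the scene. Friction and masses are not known exactly. Their poses are not given: they have to be found in the camera images.
- stone: Two-grit sharpening stone, a plain bar 152 long (its y axis) x 50 wide (x) x 25 thick (z), pale cream half on top (+z), dark grey half below; 0.3 to 0.6 kg. Origin: centre of its dark 152 x 50 face, which starts on the runner, within 25 mm of its middle, a little askew. Tipped over an end without slipping it stands on the 50 x 25 end face, then lies 177 mm (length + thickness) further on, so two turns need small shifts to suit the bay.
- end_left (a point): Centre of the stone's end face at its own +y end (76 mm from the middle, mid-thickness). Pinched across the 50 mm width about 18 mm in from an end with a light grip (about 7 N), the stone turns between the pads while its other end bears on the runner, best when it lies low; near upright it tends to stick to the pads, so lean the hand with it and press the foot down a little.
- end_right (a point): Centre of the stone's end face at its own -y end; it can be pinched in the same way. Stood on end the stone stays up by itself on its 50 x 25 face (up to about 0.15 rad off plumb), so it can be let go there and pinched anew, about 10 mm behind its middle, for the way down, and twisted about the vertical to steer it.
- runner: Fixed grey silicone runner on the bench, 950 long (its y axis, roughly the robot's left-right) x 110 wide (x) x 2 thick. Origin: centre of its underside, on the bench top at height 0. It has a blue taped outline (a bay) near each end.
- bay_left (a point): Centre of the bay at the runner's +y end, 350 from the runner's middle, on its top face (2 above the bench). The outline is of 6 wide flat tape, 196 x 86 inside, long side along the runner.
- bay_right (a point): Centre of the like bay at the runner's -y end.
- jar: Glass salad jar, 84 across and 136 high with a dark twist cap, green contents seen inside. Origin: centre of its base. It stands on the bench beyond the runner, at the far side, opposite either the left or the right bay: that bay (the same side along the runner's y) is the one to use.
- lunchbox: Blue plastic lunchbox with pale lid, 171 x 116 x 63 high, opposite the other bay. Origin: centre of its base. Leave it alone.
- cupcake_case: Red silicone cupcake case, 70 across the rim, 32 high, beyond the middle of the runner. Origin: centre of its base. Leave it alone.
- chopsticks: Pair of bamboo chopsticks lying together along y, 234 x 19 x 7 high, between the runner and the cupcake case. Origin: centre of their underside. Leave them alone.

How it is judged:
By the outcome, as a careful person would: the job done as asked, in the order asked, and still so for the second after the job is handed in, with the robot touching nothing.
It also fails if it takes over 72 s, if anything falls off the work surface, if the arm or the gripper's body presses on something with over 40 N, if the wrist force passes 120 N, or if a joint passes its speed limit or range.

## Working session

There is one attempt and no reset: what is moved stays moved. The work goes in short steps, Python scripts to look and compute and a shell command to move; the robot and the scene stay as the last step left them, time stands still between calls to the robot, and variables do not carry over. Pictures are saved under pics/ and viewed, and the job is handed in when it is done.

```bash
ls -la; mkdir -p pics; python3 - <<'E'
from station import ctrl
import cv2,json
o=ctrl.get_obs(); print(o)
for n in("scene","top"):
    c=ctrl.calibration(n); print(n,c)
    cv2.imwrite(f"pics/{n}0.png",ctrl.camera(n)[:,:,::-1])
E
```

```text
total 12
drwxr-xr-x  3 agent agent 4096 Dec  7 02:03 .
drwxr-xr-x 23 root  root  4096 Dec  7 02:03 ..
drwxr-xr-x  2 agent agent 4096 Dec  7 02:03 pics
{'time_s': 0.0, 'qpos': array([-1.19255523e+00,  3.00450226e-01,  1.52157112e+00, -2.27293784e-06,
        1.32070192e+00, -6.65883106e-02]), 'joint_vel': array([ 0.00071201, -0.00018102,  0.00134881,  0.00067313,  0.0011575 ,
        0.00013966]), 'tau': array([ 3.07267692e-03, -5.31791639e+01, -3.52731442e+01,  7.09113549e-02,
        2.43796018e-02, -8.73013005e-05]), 'ee_pos': array([ 0.23656485, -0.49621112,  0.18350201]), 'eef_rot': array([-1.63543738,  1.56966572,  1.95098525]), 'force': array([ 0.55248743, -0.302116  ,  0.1857567 ]), 'moment': array([-0.04236156,  0.03820205, -0.00265566]), 'grip_width': 0.09427461607853832}
scene {'K': array([[363.65634896,   0.        , 315.21319323],
       [  0.        , 363.65634896, 199.45340914],
       [  0.        ,   0.        ,   1.        ]]), 'R': array([[ 0.70659872,  0.70759215,  0.00562086],
       [ 0.41731805, -0.41029091, -0.81086806],
       [-0.57145769,  0.57530402, -0.58520201]]), 't': array([-0.42676518, -0.19697279,  1.19467789])}
top {'K': array([[421.5800056 ,   0.        , 319.54824738],
       [  0.        , 421.5800056 , 193.14953571],
       [  0.        ,   0.        ,   1.        ]]), 'R': array([[-0.12415633, -0.99226184,  0.00128301],
       [-0.9714727 ,  0.1212916 , -0.20378698],
       [ 0.20205443, -0.02654785, -0.97901441]]), 't': array([0.07475695, 0.61121192, 0.95886452])}
```

View pics/scene0.png

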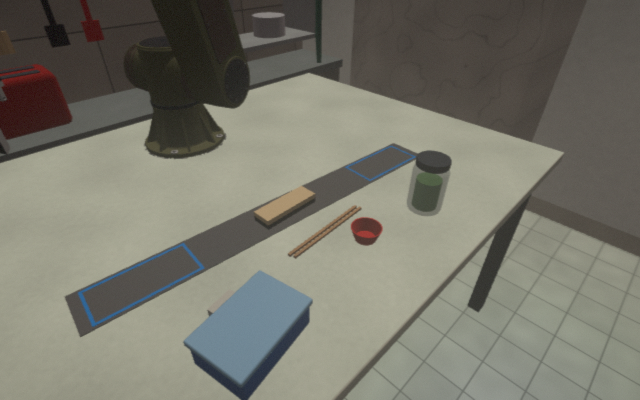

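View pics/top0.png

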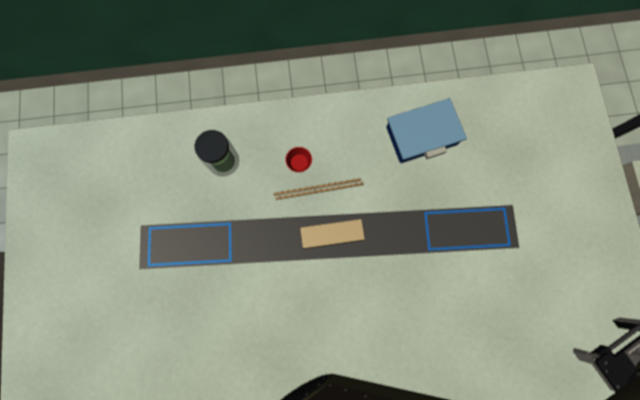

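The scene picture shows the stone at about (286,206), with the jar at (428,185) near the far end. The top picture shows the stone at (332,233), the jar at (212,150) and its bay at (190,244). Image left is +y there, so the left bay is the one to use.

```bash
cat > h.py <<'E'
import cv2,numpy as np
from station import ctrl
def ray(c,uv):
    d=np.linalg.inv(c["K"])@np.array([uv[0],uv[1],1.]);R=c["R"];return -R.T@c["t"],R.T@d
def onz(c,uv,z):
    o,d=ray(c,uv);return o+d*(z-o[2])/d[2]
def tri(c1,a,c2,b):
    P=[c["K"]@np.c_[c["R"],c["t"]] for c in(c1,c2)]
    X=cv2.triangulatePoints(P[0],P[1],np.float64(a).reshape(2,1),np.float64(b).reshape(2,1));return (X[:3]/X[3]).ravel()
def big(m):
    cs,_=cv2.findContours(m.astype(np.uint8),cv2.RETR_EXTERNAL,cv2.CHAIN_APPROX_NONE);return sorted(cs,key=cv2.contourArea,reverse=True)
def quad(c):
    e=4
    h=cv2.convexHull(c)
    try:q=cv2.approxPolyN(h,4,ensure_convex=True).reshape(-1,2)
    except Exception: q=cv2.boxPoints(cv2.minAreaRect(h))
    return q.astype(float)
def cream(im):
    hsv=cv2.cvtColor(im,cv2.COLOR_RGB2HSV);return (hsv[...,0]<25)&(hsv[...,0]>8)&(hsv[...,1]>75)&(hsv[...,2]>120)
def blue(im):
    hsv=cv2.cvtColor(im,cv2.COLOR_RGB2HSV);return (abs(hsv[...,0].astype(int)-106)<12)&(hsv[...,1]>130)&(hsv[...,2]>60)
E
python3 - <<'E'
from h import *
ims={n:cv2.imread(f"pics/{n}0.png")[:,:,::-1].copy() for n in("scene","top")}
S={}
for n,im in ims.items():
    c=ctrl.calibration(n)
    k=big(cream(im))[0];q=quad(k);S[n]=(c,q);print(n,cv2.contourArea(k),q.tolist())
    print(np.round([onz(c,p,.027) for p in q],4).tolist())
    for b in big(blue(im))[:4]:
        if cv2.contourArea(b)>200:
            q=quad(b);print("blue",q.tolist(),np.round([onz(c,p,.002) for p in q],4)[:,:2].tolist())
E
```

```text
scene 732.5 [[315.0, 193.0], [268.0, 221.0], [253.0, 212.0], [300.0, 185.0]]
[[0.544, 0.0589, 0.027], [0.548, -0.0933, 0.027], [0.4982, -0.0972, 0.027], [0.4917, 0.0569, 0.027]]
blue [[204.0, 268.0], [92.0, 326.0], [77.0, 292.0], [183.0, 243.0]] [[0.5492, -0.2607], [0.5334, -0.4673], [0.4365, -0.4611], [0.4525, -0.254]]
top 1219.5 [[364.0, 239.0], [302.0, 248.0], [300.0, 227.0], [361.0, 219.0]]
[[0.4955, -0.0966, 0.027], [0.4926, 0.057, 0.027], [0.5444, 0.0559, 0.027], [0.5455, -0.0964, 0.027]]
blue [[231.0, 261.0], [148.0, 266.0], [148.0, 227.0], [230.0, 222.0]] [[0.4846, 0.2367], [0.4979, 0.4419], [0.5953, 0.4378], [0.5823, 0.2312]]
blue [[511.0, 246.0], [428.0, 250.0], [423.0, 211.0], [505.0, 207.0]] [[0.4346, -0.4628], [0.4506, -0.2545], [0.5495, -0.2592], [0.5338, -0.469]]
```

```bash
python3 - <<'E'
from h import *
from scipy.spatial.transform import Rotation as Ro
s=ctrl.calibration("scene");t=ctrl.calibration("top")
A=[[315,193],[268,221],[253,212],[300,185]];B=[[300,227],[361,219],[364,239],[302,248]]
print(np.round([tri(s,a,t,b) for a,b in zip(A,B)],4))
# bay right + left check: right bay two views
print(np.round([tri(s,a,t,b) for a,b in zip([[204,268],[92,326],[77,292],[183,243]],[[423,211],[505,207],[511,246],[428,250]])],4))
print("jar cap",tri(s,[433,161],t,[212,147]),onz(t,[212,147],.136))
print("chop",onz(t,[275,197],.007),onz(t,[362,184],.007)); print("cup",onz(t,[299,160],.03))
o=ctrl.get_obs();print(Ro.from_euler('xyz',o['eef_rot']).as_matrix().round(3))
w=ctrl.calibration("wrist");print(w)
E
```

```text
[[ 0.5448  0.0565  0.0284]
 [ 0.5465 -0.0951  0.0269]
 [ 0.4959 -0.0965  0.0253]
 [ 0.4924  0.0567  0.0274]]
[[ 0.5493 -0.2599  0.0015]
 [ 0.5338 -0.4678  0.0032]
 [ 0.4349 -0.462   0.0016]
 [ 0.4509 -0.2542  0.0011]]
jar cap [0.74363166 0.23534858 0.12803052] [0.73878738 0.23215878 0.136     ]
chop [0.63142802 0.11099812 0.007     ] [ 0.63761934 -0.11442755  0.007     ]
cup [0.71453195 0.03867245 0.03      ]
[[-0.     0.43  -0.903]
 [ 0.001 -0.903 -0.43 ]
 [-1.    -0.001 -0.   ]]
{'K': array([[319.48629102,   0.        , 321.80257135],
       [  0.        , 319.48629102, 207.11285873],
       [  0.        ,   0.        ,   1.        ]]), 'R': array([[ 0.42958581, -0.903024  , -0.00191883],
       [-0.86637909, -0.41275045,  0.28111267],
       [-0.25464349, -0.11909958, -0.95967285]]), 't': array([-0.54946603, -0.0295893 ,  0.39267939])}
```

```bash
python3 -m creep '{"hand":[-1,-1,-1,-1,-1,-1,-1,-1,-1,-1,-1,-1],"slide":[[0,-0.010,-0.018],[0,-0.034,-0.058],[0,-0.058,-0.098],[0,-0.081,-0.138],[0,-0.104,-0.178],[0,-0.128,-0.218],[0,-0.151,-0.258],[0,-0.174,-0.298],[0,-0.198,-0.338],[0,-0.221,-0.378],[0.01,-0.244,-0.418],[0.02,-0.256,-0.437]],"spin":[-3,-9,-15,-21,-27,-33,-39,-45,-51,-57,-62,-66]}' 7
python3 - <<'E'
from h import *
from scipy.spatial.transform import Rotation as Ro
o=ctrl.get_obs();print(o['time_s'],o['ee_pos'],o['qpos'],Ro.from_euler('xyz',o['eef_rot']).as_matrix().round(4))
c=ctrl.calibration("wrist");im=ctrl.camera("wrist");cv2.imwrite("pics/w1.png",im[:,:,::-1])
k=big(cream(im))[0];q=quad(k);print(q.tolist(),np.round([onz(c,p,.027) for p in q],4).tolist())
E
```

```text
time_s: 1.1
ee_pos: [0.5061, -0.0993, 0.171]
eef_rot: [1.27, 1.569, -0.27]
force: [0.2, -0.8, -1.0]
grip_width: 0.0942
1.1 [ 0.50613051 -0.09932497  0.17095656] [-2.64795845e-01  2.34129527e-01  1.63550353e+00 -9.12180173e-06
  1.27043165e+00 -2.95537950e-01] [[ 1.500e-03  9.995e-01  3.070e-02]
 [-4.000e-04  3.070e-02 -9.995e-01]
 [-1.000e+00  1.500e-03  5.000e-04]]
[[358.0, 188.0], [313.0, 188.0], [314.0, 40.0], [366.0, 36.0]] [[0.5456, -0.0952, 0.027], [0.4959, -0.0967, 0.027], [0.4936, 0.0509, 0.027], [0.544, 0.056, 0.027]]
```

View pics/w1.png

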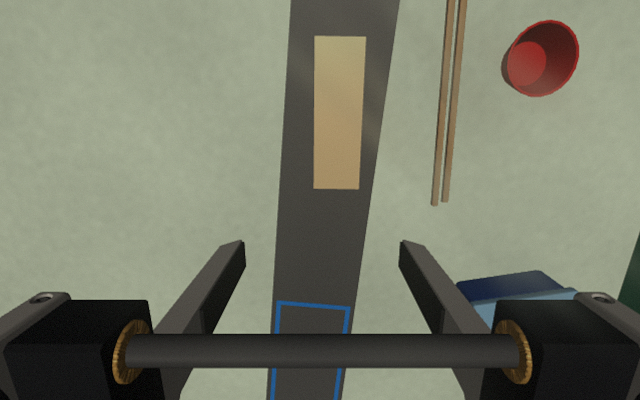

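The wrist picture shows the stone with its near edge at (313–358,188) and far edge at (314–366,38). The cast rays agree with the fixed cameras to about 1–2 mm, with a yaw of about 0.015. Next I hold briefly to let the arm settle.

```bash
python3 -m creep '{"hand":[-1,-1,-1,-1],"slide":[[0.02,0,0],[0.05,0,0],[0.08,0,0],[0.08,0,0]],"spin":[0.5,0.5,0.5,0.5]}'
python3 - <<'E'
from h import *
from scipy.spatial.transform import Rotation as Ro
o=ctrl.get_obs();print(o['time_s'],o['ee_pos'],o['joint_vel'].round(3),Ro.from_euler('xyz',o['eef_rot']).as_matrix().round(4))
E
```

```text
time_s: 1.48
ee_pos: [0.5022, -0.1004, 0.0853]
eef_rot: [-1.857, 1.562, 2.873]
force: [0.7, 0.1, -0.9]
grip_width: 0.0941
1.4833 [ 0.50215148 -0.100419    0.08528728] [-0.004 -0.065 -0.083 -0.     0.122 -0.001] [[-0.0082  0.9998  0.0174]
 [ 0.0022  0.0174 -0.9998]
 [-1.     -0.0081 -0.0024]]
```

```bash
python3 -m creep '{"hand":[-1,-1,-1,-1,-1,-1],"slide":[[0,0.008,-0.01],[0.01,0.019,-0.022],[0.025,0.019,-0.022],[0.045,0.019,-0.022],[0.06,0.019,-0.022],[0.06,0.019,-0.022]],"spin":[0,0,0,0,0,0]}'
python3 - <<'E'
from h import *
from scipy.spatial.transform import Rotation as Ro
o=ctrl.get_obs();print(o['time_s'],o['ee_pos'],o['joint_vel'].round(3),Ro.from_euler('xyz',o['eef_rot']).as_matrix().round(4))
E
```

```text
time_s: 1.98
ee_pos: [0.5236, -0.0784, 0.0298]
eef_rot: [-1.857, 1.569, 2.872]
force: [-0.1, 0.1, 0.1]
grip_width: 0.0942
1.9833 [ 0.52356555 -0.07838505  0.0297801 ] [-0.005 -0.042 -0.027  0.001  0.054 -0.003] [[-1.700e-03  9.999e-01  1.720e-02]
 [ 5.000e-04  1.720e-02 -9.999e-01]
 [-1.000e+00 -1.600e-03 -5.000e-04]]
```

```bash
python3 -m creep '{"hand":[-1,-1,-1,0,1,1,1,1,1,1],"slide":[[0.006,-0.003,0],[0.013,-0.003,0],[0.015,-0.003,0],[0.015,-0.003,0],[0.015,-0.003,0],[0.015,-0.003,0],[0.015,-0.003,0],[0.015,-0.003,0],[0.015,-0.003,0],[0.015,-0.003,0]],"spin":[0,0,0,0,0,0,0,0,0,0]}' 7
python3 - <<'E'
from h import *
o=ctrl.get_obs();print(o['time_s'],o['ee_pos'],o['force'],o['grip_width'])
E
```

```text
time_s: 2.82
ee_pos: [0.5207, -0.079, 0.0155]
eef_rot: [1.597, 1.571, 0.044]
force: [-0.0, 0.4, -0.4]
grip_width: 0.0509
2.8167 [ 0.52065303 -0.07902672  0.0154885 ] [-0.04642164  0.40714649 -0.37870406] 0.05088332385579342
```

```bash
python3 -m creep '{"hand":[1,1,1,1,1,1,1,1,1,1,1,1],"slide":[[-0.006,0,-0.001],[-0.012,0,-0.002],[-0.017,0,-0.004],[-0.023,0,-0.0055],[-0.029,0,-0.0075],[-0.034,0,-0.010],[-0.040,0,-0.012],[-0.045,0,-0.015],[-0.050,0,-0.018],[-0.055,0,-0.021],[-0.060,0,-0.0245],[-0.0645,0,-0.028]],"spin":[0,0,0,0,0,0,0,0,0,0,0,0]}' 7
python3 - <<'E'
from h import *
o=ctrl.get_obs();print(o['time_s'],o['ee_pos'],o['force'],o['moment'],o['grip_width'])
for n in("scene","top","wrist"): cv2.imwrite(f"pics/{n}2.png",ctrl.camera(n)[:,:,::-1])
a=cv2.imread("pics/scene2.png")[100:300,150:450];b=cv2.imread("pics/wrist2.png")
cv2.imwrite("pics/c2.png",np.hstack([cv2.resize(a,(400,267)),cv2.resize(b,(400,267))]))
E
```

```text
time_s: 3.82
ee_pos: [0.5201, -0.0507, 0.0804]
eef_rot: [1.546, 1.571, -0.007]
force: [-0.1, 0.4, -0.2]
grip_width: 0.0002
3.8167 [ 0.52012157 -0.05065994  0.08041968] [-0.07328982  0.40019064 -0.22518559] [-0.04552286 -0.0763299  -0.00859779] 0.0002101102202269007
```

View pics/c2.png

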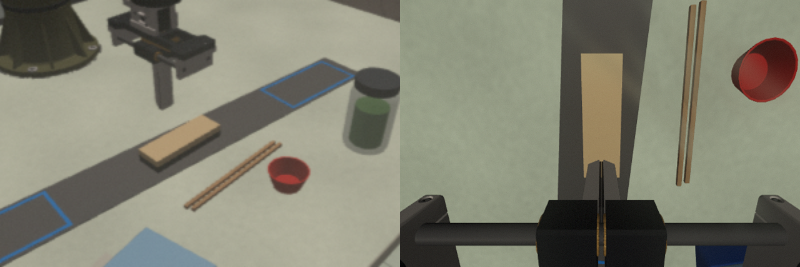

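The picture shows the fingers shut and the stone still flat, so the pads slipped off its top edge. I'll check that the stone hasn't moved, then grip lower and wait longer.

```bash
python3 -m creep '{"hand":[-1,-1,-1,-1,-1,-1,-1,-1],"slide":[[0,0,0.005],[0,0,0.015],[0,0,0.024],[0,0,0.028],[0,0,0.028],[0.01,0,0.028],[0.02,0,0.028],[0.02,0,0.028]],"spin":[0,0,0,0,0,0,0,0]}' 7
python3 - <<'E'
from h import *
im=cv2.imread("pics/wrist2.png")[:,:,::-1].copy()
o=ctrl.get_obs();print(o['time_s'],o['ee_pos'],o['grip_width'])
for n in("top","wrist","scene"):
    c=ctrl.calibration(n);im=ctrl.camera(n)
    cv2.imwrite(f"pics/{n}3.png",im[:,:,::-1])
    k=big(cream(im))[0];q=quad(k);X=np.array([onz(c,p,.027) for p in q]);print(n,q.tolist(),np.round(X[:,:2],4).tolist(),X.mean(0))
E
```

```text
time_s: 4.63
ee_pos: [0.5193, -0.0786, 0.0573]
eef_rot: [-1.817, 1.567, 2.912]
force: [-0.5, 0.4, -0.1]
grip_width: 0.0503
4.6333 [ 0.51934044 -0.07858682  0.05731331] 0.05027634336694166
top [[336.0, 243.0], [302.0, 248.0], [300.0, 227.0], [338.0, 222.0]] [[0.4944, -0.0271], [0.4926, 0.057], [0.5444, 0.0559], [0.5451, -0.0389]] [0.51913495 0.01172097 0.027     ]
wrist [[363.0, 39.0], [356.0, 246.0], [292.0, 246.0], [286.0, 29.0]] [[0.5439, 0.0505], [0.5462, -0.096], [0.496, -0.0969], [0.4935, 0.0556]] [ 0.5199111  -0.02168433  0.027     ]
scene [[315.0, 194.0], [268.0, 221.0], [253.0, 211.0], [301.0, 185.0]] [[0.5471, 0.0558], [0.548, -0.0933], [0.4951, -0.0949], [0.4935, 0.0587]] [ 0.52093513 -0.01843152  0.027     ]
```

View pics/wrist3.png

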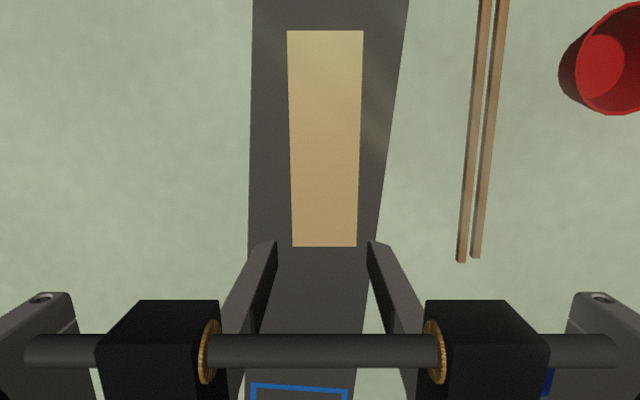

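```bash
python3 -m creep '{"hand":[-1,-1,-1,-1,-1,-1,-1,-1,-1,-1],"slide":[[0.0,0.0015,0],[0.0,0.0015,0],[0.005,0.0015,0],[0.01,0.0015,0],[0.015,0.0015,0],[0.022,0.0015,0],[0.03,0.0015,0],[0.038,0.0015,0],[0.043,0.0015,0],[0.043,0.0015,0]],"spin":[0,0,0,0,0,0,0,0,0,0]}' 8; python3 -m creep '{"hand":[1,1,1,1,1,1,1,1,1,1,1,1],"slide":[[0.002,0,0],[0.002,0,0],[0.002,0,0],[0.002,0,0],[0.002,0,0],[0.002,0,0],[0.002,0,0],[0.002,0,0],[0.002,0,0],[0.002,0,0],[0.002,0,0],[0.002,0,0]],"spin":[0,0,0,0,0,0,0,0,0,0,0,0]}' 8
```

```text
time_s: 5.62
ee_pos: [0.5214, -0.0789, 0.0154]
eef_rot: [-1.801, 1.569, 2.929]
force: [-0.4, 0.8, 0.5]
grip_width: 0.0939
time_s: 6.62
ee_pos: [0.5221, -0.079, 0.0149]
eef_rot: [-1.713, 1.571, 3.016]
force: [-0.1, -0.1, -0.6]
grip_width: 0.0174
```

```bash
python3 - <<'E'
from h import *
for n in("scene","wrist"): cv2.imwrite(f"pics/{n}4.png",ctrl.camera(n)[:,:,::-1])
a=cv2.imread("pics/scene4.png")[120:270,180:405];b=cv2.imread("pics/wrist4.png")
cv2.imwrite("pics/c4.png",np.hstack([cv2.resize(a,(400,267)),cv2.resize(b,(400,267))]))
c=ctrl.calibration("wrist")
for d in(-.019,0,.008):
  o=ctrl.get_obs();p=o['ee_pos']-np.array([0,0,d]);u=c["K"]@(c["R"]@p+c["t"]);print(u[:2]/u[2])
E
```

```text
[322.71992282 251.6120954 ]
[322.64899458 239.94109168]
[322.62259937 235.59784838]
```

View pics/c4.png

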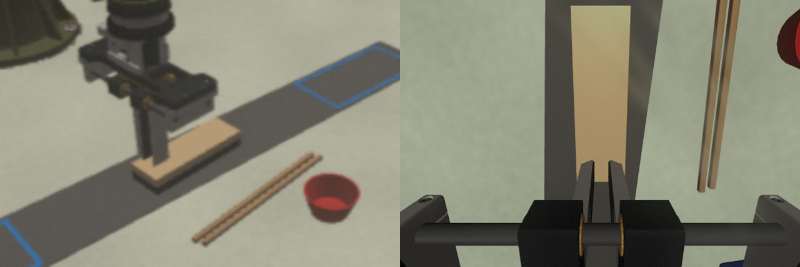

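```bash
python3 - <<'E'
from h import *
im=cv2.imread("pics/scene4.png")
o=ctrl.get_obs();print(o['ee_pos'],o['force'],o['grip_width'],o['qpos'])
c=ctrl.calibration("scene");im=im.copy()
big_=cv2.resize(im[140:240,220:340],None,fx=6,fy=6,interpolation=cv2.INTER_CUBIC)
for d,col in((.011,(0,0,255)),(0,(0,255,0)),(-.008,(255,0,0))):
  p=o['ee_pos']+np.array([0,0,d]);u=c["K"]@(c["R"]@p+c["t"]);u=u[:2]/u[2];print(u)
  cv2.circle(big_,(int((u[0]-220)*6),int((u[1]-140)*6)),4,col,-1)
cv2.imwrite("pics/c5.png",big_)
E
```

```text
[ 0.52210012 -0.0790023   0.01488242] [0.26541012 0.52172557 0.29200711] 0.00934125142950921 [-2.19561375e-01  4.58053282e-01  1.73701910e+00  3.59434343e-05
  9.46515275e-01 -2.36724749e-01]
[265.77877381 213.52396483]
[266.129937   217.26799737]
[266.38197519 219.95517865]
```

View pics/c5.png

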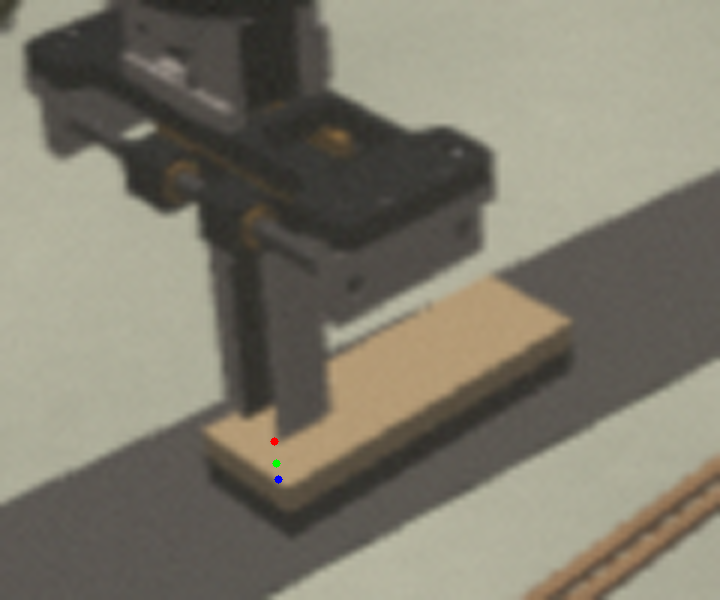

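The scene picture shows the fingertips at about (265,211), above the stone. That is roughly 20–25 mm higher than the reported TCP implies. I'll triangulate the fingertips to measure the offset.

```bash
python3 - <<'E'
from h import *
im=ctrl.camera("scene");cv2.imwrite("pics/scene5.png",im[:,:,::-1])
a=cv2.resize(im[180:230,240:300,::-1],None,fx=8,fy=8,interpolation=cv2.INTER_CUBIC)
w=ctrl.camera("wrist");cv2.imwrite("pics/wrist5.png",w[:,:,::-1])
b=cv2.resize(w[220:320,270:370,::-1],None,fx=4,fy=4,interpolation=cv2.INTER_CUBIC)
t=ctrl.camera("top");cv2.imwrite("pics/top5.png",t[:,:,::-1])
cv2.imwrite("pics/c6.png",np.hstack([cv2.resize(a,(480,400))[:, :400],b]))
E
```

```text
(no output)
```

View pics/c6.png

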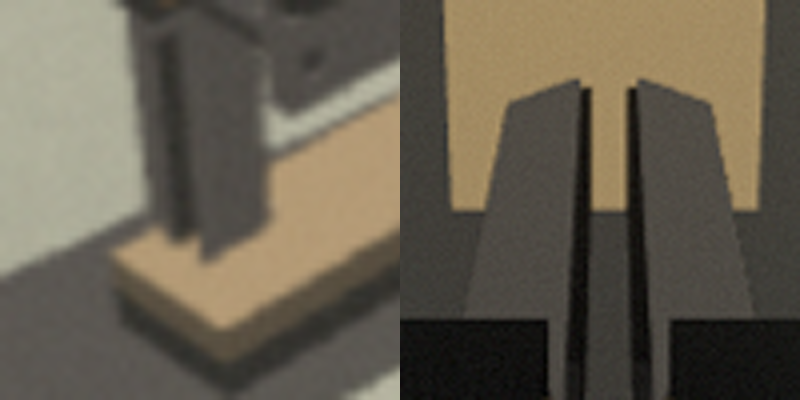

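View pics/top5.png

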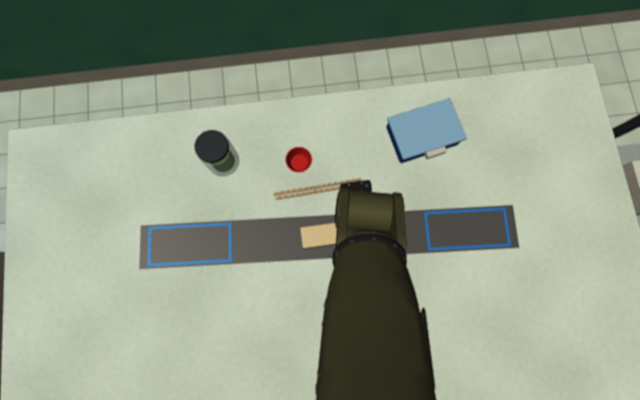

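```bash
python3 - <<'E'
from h import *
w=ctrl.calibration("wrist");s=ctrl.calibration("scene");o=ctrl.get_obs()
print(o['ee_pos'],o['time_s'],"cam",-w["R"].T@w["t"])
X=tri(w,[347.5,246],s,[273.75,206.9]);print(X)
for c,u in((w,[347.5,246]),(s,[273.75,206.9])):
  v=c["K"]@(c["R"]@X+c["t"]);print(v[:2]/v[2]-u)
# check plane x guesses
for z in(.007,.015,.027,.034): print(z,onz(w,[347.5,246],z),onz(s,[273.75,206.9],z),onz(w,[330,240],z))
E
```

```text
[ 0.52207945 -0.07899735  0.01489157] 6.8667 cam [0.52023597 0.00264192 0.21544325]
[ 0.53719802 -0.06784713  0.04749348]
[ 2.25624117 -2.15934673]
[-0.58911964 -0.12099679]
0.007 [ 0.53976498 -0.08650836  0.007     ] [ 0.49522889 -0.03450936  0.007     ] [ 0.52732601 -0.08217126  0.007     ]
0.015 [ 0.53901546 -0.08308679  0.015     ] [ 0.50377373 -0.04096602  0.015     ] [ 0.5270539  -0.07891615  0.015     ]
0.027 [ 0.53789119 -0.07795444  0.027     ] [ 0.51659099 -0.05065101  0.027     ] [ 0.52664573 -0.07403348  0.027     ]
0.034 [ 0.53723536 -0.07496058  0.034     ] [ 0.52406773 -0.05630059  0.034     ] [ 0.52640763 -0.07118526  0.034     ]
```

Triangulated, the fingertips sit at about z=0.034 while the reported TCP z is 0.015. So the tips are about 19 mm above the reported point, not 8 mm below it. The x and y readings agree. From here I use tip height = reported z + 0.019, and I'll check that against the contact force on the way down.

```bash
python3 -m creep '{"hand":[-1,-1,-1,-1,-1,-1,-1,-1,-1,-1],"slide":[[0,-0.001,0],[0,-0.001,0],[0,-0.001,0],[0,-0.001,0],[0,-0.001,0],[0,-0.001,0],[0,-0.001,0],[0,-0.001,0],[0,-0.001,0],[0,-0.001,0]],"spin":[0,0,0,0,0,0,0,0,0,0]}' 7; python3 -m creep '{"hand":[-1,-1,-1,-1,-1,-1,-1,-1],"slide":[[0.003,0,0],[0.007,0,0],[0.011,0,0],[0.015,0,0],[0.018,0,0],[0.020,0,0],[0.022,0,0],[0.022,0,0]],"spin":[0,0,0,0,0,0,0,0]}' 7
python3 - <<'E'
from h import *
w=ctrl.camera("wrist");cv2.imwrite("pics/wrist6.png",w[:,:,::-1])
s=ctrl.camera("scene");cv2.imwrite("pics/scene6.png",s[:,:,::-1])
a=cv2.resize(s[150:250,220:340,::-1],(400,333),interpolation=cv2.INTER_CUBIC)
b=cv2.resize(w[120:400,150:486,::-1],(400,333))
cv2.imwrite("pics/c7.png",np.hstack([a,b]))
E
```

```text
time_s: 7.7
ee_pos: [0.5211, -0.079, 0.0149]
eef_rot: [2.025, 1.571, 0.471]
force: [-0.9, -0.5, 0.6]
grip_width: 0.064
time_s: 8.37
ee_pos: [0.5209, -0.079, -0.0075]
eef_rot: [-1.804, 1.57, 2.925]
force: [0.0, 0.5, -0.4]
grip_width: 0.0942
```

View pics/c7.png

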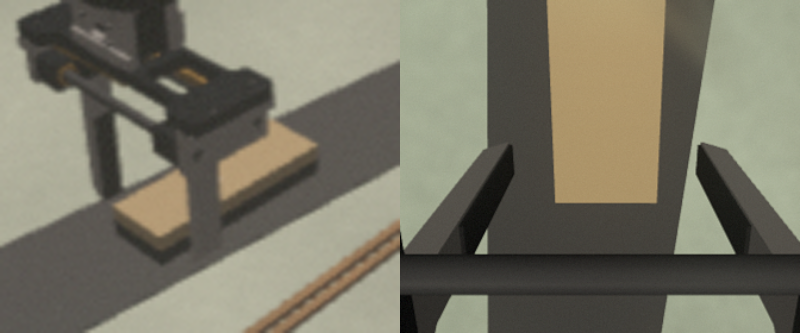

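The reported z is now −0.0075 with no contact force, and the fingers straddle the stone, which confirms the offset. I go 6 mm lower and grip.

```bash
python3 -m creep '{"hand":[-1,-1,1,1,1,1,1,1,1,1,1,1],"slide":[[0.003,0,0],[0.006,0,0],[0.006,0,0],[0.006,0,0],[0.006,0,0],[0.006,0,0],[0.006,0,0],[0.006,0,0],[0.006,0,0],[0.006,0,0],[0.006,0,0],[0.006,0,0]],"spin":[0,0,0,0,0,0,0,0,0,0,0,0]}' 7;  python3 -m creep '{"hand":[1,1,1],"slide":[[0,0,0],[0,0,0],[0,0,0]],"spin":[0,0,0]}' 7
```

```text
time_s: 9.47
ee_pos: [0.5212, -0.079, -0.013]
eef_rot: [1.521, 1.571, -0.033]
force: [-0.1, 0.3, -0.3]
grip_width: 0.0499
time_s: 9.72
ee_pos: [0.5211, -0.079, -0.0131]
eef_rot: [1.691, 1.571, 0.137]
force: [0.3, 0.6, 1.1]
grip_width: 0.0497
```

```bash
python3 -m creep '{"hand":[1,1,1,1,1,1,1,1,1,1,1,1],"slide":[[-0.006,0,-0.001],[-0.012,0,-0.002],[-0.017,0,-0.004],[-0.023,0,-0.0055],[-0.029,0,-0.0075],[-0.034,0,-0.010],[-0.040,0,-0.012],[-0.045,0,-0.015],[-0.050,0,-0.018],[-0.055,0,-0.021],[-0.060,0,-0.0245],[-0.0645,0,-0.028]],"spin":[0,0,0,0,0,0,0,0,0,0,0,0]}' 7
python3 - <<'E'
from h import *
o=ctrl.get_obs();print(o['ee_pos'],o['force'])
w=ctrl.camera("wrist");s=ctrl.camera("scene")
a=cv2.resize(s[130:230,220:340,::-1],(400,333),interpolation=cv2.INTER_CUBIC)
b=cv2.resize(w[:,80:560,::-1],(400,333))
cv2.imwrite("pics/c8.png",np.hstack([a,b]))
E
```

```text
time_s: 10.72
ee_pos: [0.5207, -0.0507, 0.052]
eef_rot: [0.979, 1.571, -0.575]
force: [0.3, -1.3, -2.2]
grip_width: 0.0497
[ 0.52066752 -0.05073644  0.05199043] [ 0.27356557 -1.26808231 -2.18183622]
```

View pics/c8.png

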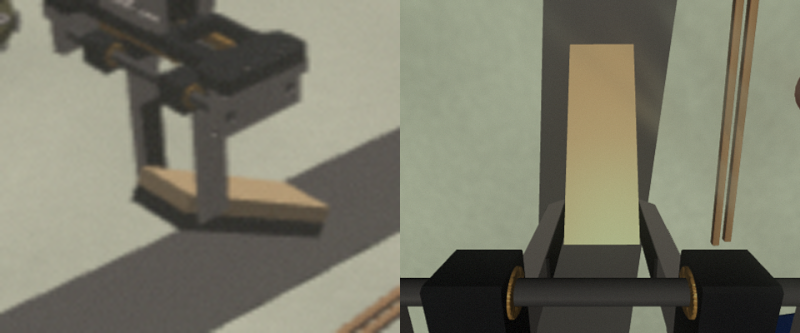

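The scene picture shows the stone tilted about 30° with its leading end on the runner at about (322,215), turning between the pads. I carry on.

```bash
python3 -m creep '{"hand":[1,1,1,1,1,1,1,1,1,1,1,1],"slide":[[-0.0045,0,-0.004],[-0.009,0,-0.008],[-0.013,0,-0.012],[-0.017,0,-0.0165],[-0.021,0,-0.021],[-0.0245,0,-0.0255],[-0.028,0,-0.0305],[-0.031,0,-0.0355],[-0.034,0,-0.0405],[-0.037,0,-0.046],[-0.0395,0,-0.051],[-0.042,0,-0.0565]],"spin":[0,0,0,0,0,0,0,0,0,0,0,0]}' 7
python3 - <<'E'
from h import *
o=ctrl.get_obs();print(o['ee_pos'],o['force'])
w=ctrl.camera("wrist");s=ctrl.camera("scene")
a=cv2.resize(s[110:230,230:374,::-1],(400,333),interpolation=cv2.INTER_CUBIC)
b=cv2.resize(w[:,80:560,::-1],(400,333))
cv2.imwrite("pics/c9.png",np.hstack([a,b]))
E
```

```text
time_s: 11.82
ee_pos: [0.5196, 0.006, 0.0937]
eef_rot: [2.365, 1.571, 0.811]
force: [-0.7, -1.4, 0.1]
grip_width: 0.0498
[0.5196494  0.00602745 0.09366445] [-0.70729828 -1.43438603  0.08228532]
```

View pics/c9.png

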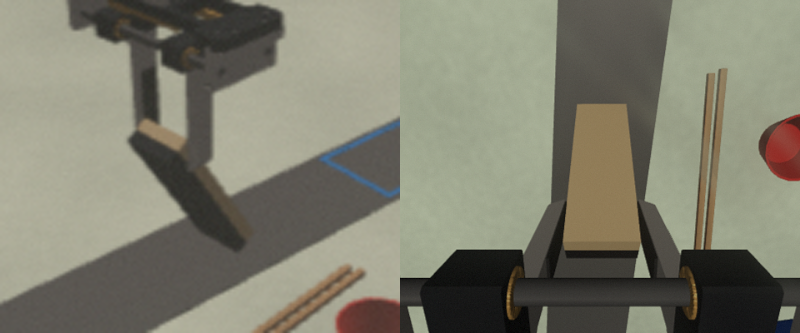

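```bash
python3 -m creep '{"hand":[1,1,1,1,1,1,1,1],"slide":[[-0.002,0,-0.0055],[-0.0035,0,-0.011],[-0.005,0,-0.017],[-0.006,0,-0.0225],[-0.007,0,-0.0285],[-0.0075,0,-0.0345],[-0.008,0,-0.0405],[-0.008,0,-0.0465]],"spin":[0,0,0,0,0,0,0,0]}' 7
python3 - <<'E'
from h import *
o=ctrl.get_obs();print(o['ee_pos'],o['force'])
w=ctrl.camera("wrist");s=ctrl.camera("scene")
a=cv2.resize(s[110:230,230:374,::-1],(400,333),interpolation=cv2.INTER_CUBIC)
b=cv2.resize(w[:,80:560,::-1],(400,333))
cv2.imwrite("pics/c10.png",np.hstack([a,b]))
E
```

```text
time_s: 12.58
ee_pos: [0.5191, 0.0528, 0.1021]
eef_rot: [1.781, 1.57, 0.228]
force: [-1.3, -1.4, 8.8]
grip_width: 0.0496
[0.51912754 0.0527697  0.10212882] [-1.27249324 -1.38935462  8.75560686]
```

View pics/c10.png

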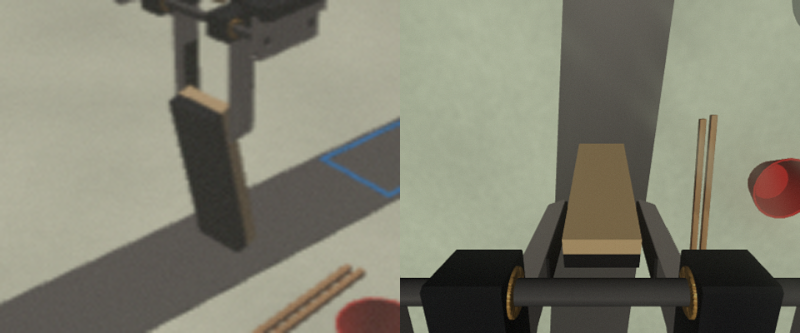

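```bash
cat >> h.py <<'E'
def ang(bot,top,c=None,yaw=0.015):
    c=c or ctrl.calibration("scene")
    P=onz(c,bot,.002);o,d=ray(c,top);n=np.array([np.cos(yaw),np.sin(yaw),0])
    Q=o+d*((P-o)@n)/(d@n);v=Q-P;f=np.array([-np.sin(yaw),np.cos(yaw),0])
    print("P",P.round(4),"Q",Q.round(4),"len",np.linalg.norm(v).round(4),"lean back deg",np.degrees(np.arctan2(-v@f,v[2])).round(1))
E
python3 - <<'E'
from h import *
ang([318.2,200],[312.8,148.9])
E
```

```text
P [0.5463 0.0683 0.002 ] Q [0.5466 0.0484 0.1545] len 0.1537 lean back deg 7.4
```

The scene picture shows the stone leaning back about 7° (measured length 0.154, pivot near y=0.056), with the foot on the runner. I bring it the last few degrees upright.

```bash
python3 -m creep '{"hand":[1,1,1,1,1,1,1,1],"slide":[[0,0,-0.003],[0,0,-0.006],[0,0,-0.009],[0,0,-0.012],[0,0,-0.015],[0,0,-0.0175],[0,0,-0.0175],[0,0,-0.0175]],"spin":[0,0,0,0,0,0,0,0]}' 7
cat > v.py <<'E'
import sys
from h import *
n=sys.argv[1];x0,y0=int(sys.argv[2]),int(sys.argv[3])
o=ctrl.get_obs();print(o['time_s'],o['ee_pos'].round(4),o['force'].round(1),o['grip_width'])
w=ctrl.camera("wrist");s=ctrl.camera("scene")
cv2.imwrite(f"pics/s{n}.png",s[:,:,::-1]);cv2.imwrite(f"pics/w{n}.png",w[:,:,::-1])
a=cv2.resize(s[y0:y0+120,x0:x0+100,::-1],None,fx=4,fy=4,interpolation=cv2.INTER_CUBIC)
b=cv2.resize(w[:,80:560,::-1],(400,333));b=cv2.copyMakeBorder(b,0,147,0,0,cv2.BORDER_CONSTANT)
cv2.imwrite(f"pics/c{n}.png",np.hstack([a,b]))
E
python3 v.py 11 270 100
```

```text
time_s: 13.35
ee_pos: [0.5185, 0.0698, 0.1014]
eef_rot: [3.055, 1.57, 1.501]
force: [-1.4, 1.6, 4.6]
grip_width: 0.05
13.35 [0.5185 0.0698 0.1014] [-1.4  1.6  4.6] 0.049992012936119
```

View pics/c11.png

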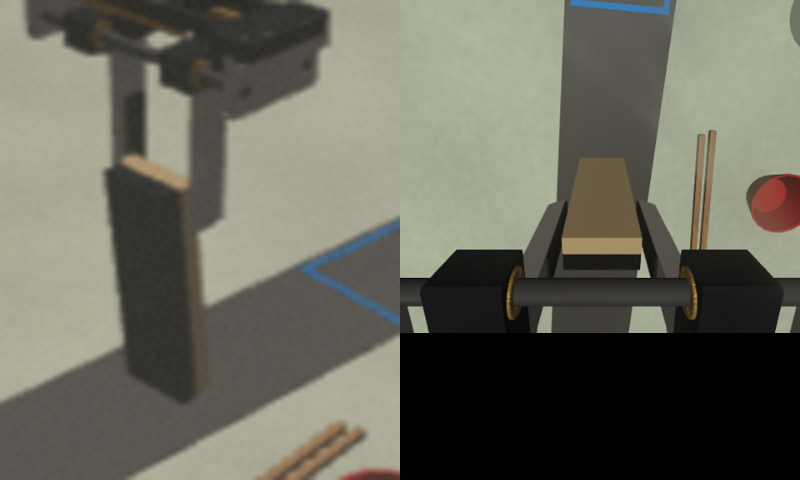

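```bash
python3 - <<'E'
from h import *
ang([318,200.5],[316.9,147.5]); ang([318.2,200],[316.7,147.5])
E
```

```text
P [0.5475 0.0664 0.002 ] Q [0.5476 0.0605 0.1539] len 0.152 lean back deg 2.2
P [0.5463 0.0683 0.002 ] Q [0.5464 0.061  0.1533] len 0.1514 lean back deg 2.7
```

```bash
python3 -m creep '{"hand":[1,1,1,1],"slide":[[0,0,-0.002],[0,0,-0.004],[0,0,-0.0055],[0,0,-0.0055]],"spin":[0,0,0,0]}' 7
python3 v.py 12 270 100
```

```text
time_s: 13.78
ee_pos: [0.5183, 0.0751, 0.1011]
eef_rot: [-1.347, 1.57, -2.901]
force: [0.4, 0.1, 0.1]
grip_width: 0.05
13.7833 [0.5183 0.0751 0.1011] [0.4 0.1 0.1] 0.04995563431605804
```

View pics/c12.png

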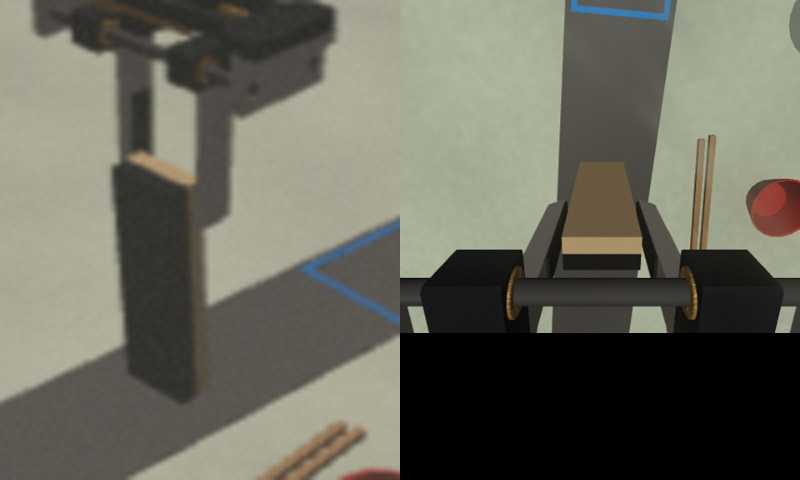

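```bash
python3 -m creep '{"hand":[1,1,1,1,1,1],"slide":[[0,0,0],[0,0,0],[0,0,0],[0,0,0],[0,0,0],[0,0,0]],"spin":[0,1.2,2.4,3.6,4.8,4.8]}' 14
python3 -m creep '{"hand":[0,-1,-1,-1,-1,-1,-1,-1],"slide":[[0,0,0],[0,0,0],[0,0,0],[0,0,0],[0,0,0],[0,0,0],[0,0,0],[0,0,0]],"spin":[0,0,0,0,0,0,0,0]}' 7
python3 v.py 13 270 100;  python3 - <<'E'
from h import *
from scipy.spatial.transform import Rotation as Ro
o=ctrl.get_obs();print(Ro.from_euler('xyz',o['eef_rot']).as_matrix().round(4))
w=cv2.imread("pics/w13.png");cv2.imwrite("pics/z13.png",cv2.resize(w[180:340,230:430],None,fx=4,fy=3.75))
E
```

```text
time_s: 14.38
ee_pos: [0.5183, 0.0749, 0.1012]
eef_rot: [-1.504, 1.57, 3.139]
force: [0.1, -1.6, -3.6]
grip_width: 0.0497
time_s: 15.05
ee_pos: [0.5185, 0.075, 0.1015]
eef_rot: [1.604, 1.571, -0.034]
force: [-0.2, -0.6, 0.1]
grip_width: 0.0922
15.05 [0.5185 0.075  0.1015] [-0.2 -0.6  0.1] 0.09223376251870002
[[ 0.      0.9978 -0.0665]
 [-0.     -0.0665 -0.9978]
 [-1.      0.      0.    ]]
```

View pics/c13.png

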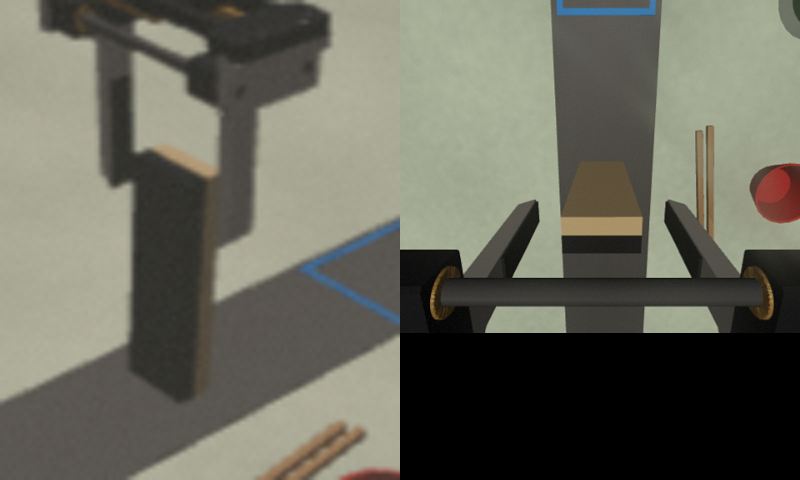

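View pics/z13.png

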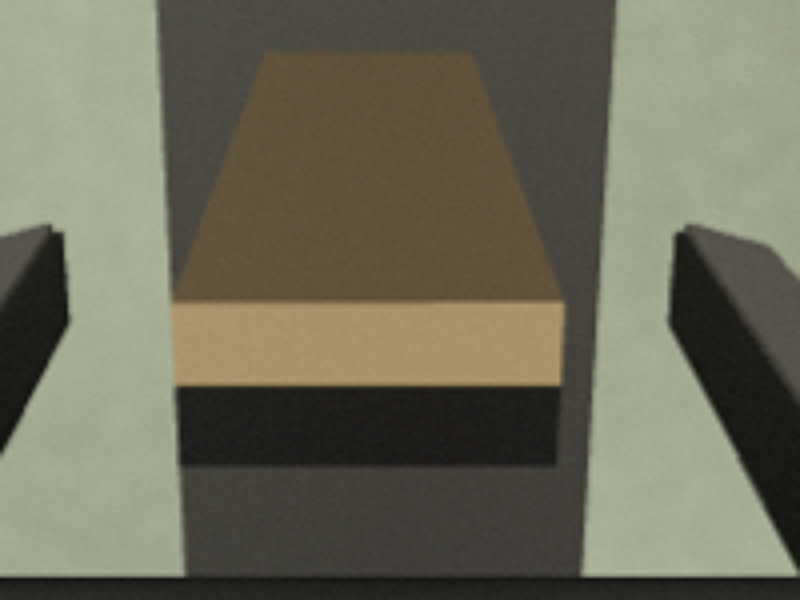

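The stone stands free and upright. The wrist picture shows its top face with the front edge at row 260, the cream/dark line at row 283 and the back edge at row 304, with columns 274–370.

```bash
python3 - <<'E'
from h import *
w=ctrl.calibration("wrist")
for p in([273.5,260],[370.5,260],[274,283],[370.5,283],[275,304],[369.5,304]): print(p,onz(w,p,.154).round(4))
print("foot front",onz(w,[265/4+230,52/3.75+180],.002),onz(w,[472/4+230,52/3.75+180],.002))
s=ctrl.calibration("scene")
print(onz(s,[270+180/4,100+402/4],.002),onz(s,[270+130/4,100+372/4],.002))
E
```

```text
[273.5, 260] [0.4942 0.0871 0.154 ]
[370.5, 260] [0.5433 0.0838 0.154 ]
[274, 283] [0.493  0.0741 0.154 ]
[370.5, 283] [0.543  0.0707 0.154 ]
[275, 304] [0.4922 0.0616 0.154 ]
[369.5, 304] [0.5421 0.0583 0.154 ]
foot front [0.49375374 0.08394608 0.002     ] [0.54365429 0.08058434 0.002     ]
[0.54214986 0.06095731 0.002     ] [0.49587444 0.06122254 0.002     ]
```

```bash
python3 -m creep '{"hand":[-1,-1,-1,-1,-1,1,1,1,1,1,1,1],"slide":[[0,0,0.003],[0,0,0.007],[0.002,0,0.011],[0.0035,0,0.013],[0.0035,0,0.013],[0.0035,0,0.013],[0.0035,0,0.013],[0.0035,0,0.013],[0.0035,0,0.013],[0.0035,0,0.013],[0.0035,0,0.013],[0.0035,0,0.013]],"spin":[0,0,0,0,0,0,0,0,0,0,0,0]}' 7;python3 -m creep '{"hand":[1,1,1,1,1],"slide":[[0,0,0],[0,0,0],[0,0,0],[0,0,0],[0,0,0]],"spin":[0,0,0,0,0]}' 7
```

```text
time_s: 16.15
ee_pos: [0.5176, 0.062, 0.0979]
eef_rot: [1.922, 1.571, 0.284]
force: [-0.0, -0.0, 0.5]
grip_width: 0.051
time_s: 16.57
ee_pos: [0.5176, 0.062, 0.0979]
eef_rot: [-2.291, 1.571, 2.355]
force: [-0.2, -0.4, 0.1]
grip_width: 0.0498
```

```bash
python3 -m creep '{"hand":[1,1,1,1,1,1,1,1,1,1,1,1],"slide":[[0.0,0,-0.006],[-0.0005,0,-0.012],[-0.0005,0,-0.0175],[-0.0005,0,-0.0235],[0,0,-0.0295],[0.0005,0,-0.0355],[0.001,0,-0.041],[0.002,0,-0.047],[0.0035,0,-0.053],[0.005,0,-0.0585],[0.007,0,-0.064],[0.009,0,-0.0695]],"spin":[0,0,0,0,0,0,0,0,0,0,0,0]}' 7
python3 v.py 14 280 100
```

```text
time_s: 17.57
ee_pos: [0.5223, 0.132, 0.0888]
eef_rot: [2.806, 1.571, 1.169]
force: [-1.6, 0.5, 1.1]
grip_width: 0.0499
17.5667 [0.5223 0.132  0.0888] [-1.6  0.5  1.1] 0.049858763551196346
```

View pics/c14.png

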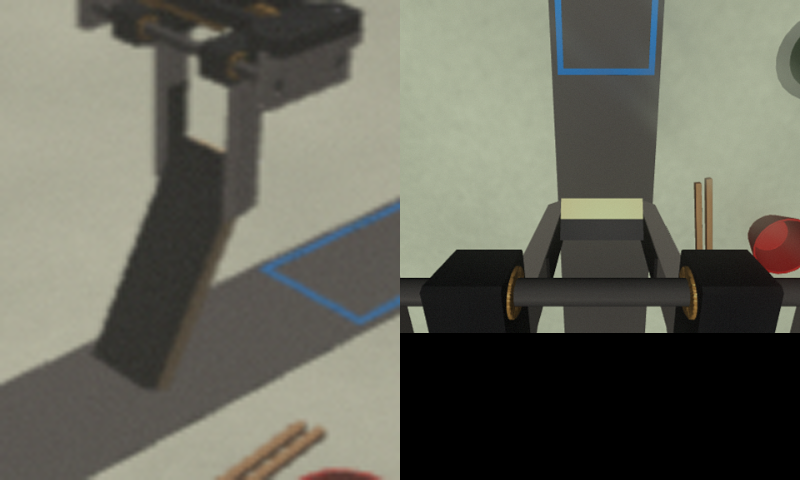

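The scene picture shows the stone leaning forward about 28° on its front foot edge at about (320,197), still held. I keep lowering it.

```bash
python3 -m creep '{"hand":[1,1,1,1,1,1,1,1,1,1,1,1],"slide":[[0.0025,0,-0.0055],[0.005,0,-0.011],[0.0075,0,-0.016],[0.0105,0,-0.021],[0.0135,0,-0.026],[0.017,0,-0.031],[0.0205,0,-0.0355],[0.0245,0,-0.040],[0.0285,0,-0.0445],[0.0325,0,-0.0485],[0.037,0,-0.0525],[0.0415,0,-0.0565]],"spin":[0,0,0,0,0,0,0,0,0,0,0,0]}' 7
python3 v.py 15 280 100
```

```text
time_s: 18.67
ee_pos: [0.5259, 0.1881, 0.0469]
eef_rot: [-0.932, 1.571, -2.569]
force: [-0.8, -0.7, -1.8]
grip_width: 0.0499
18.6667 [0.5259 0.1881 0.0469] [-0.8 -0.7 -1.8] 0.0499463134273242
```

View pics/c15.png

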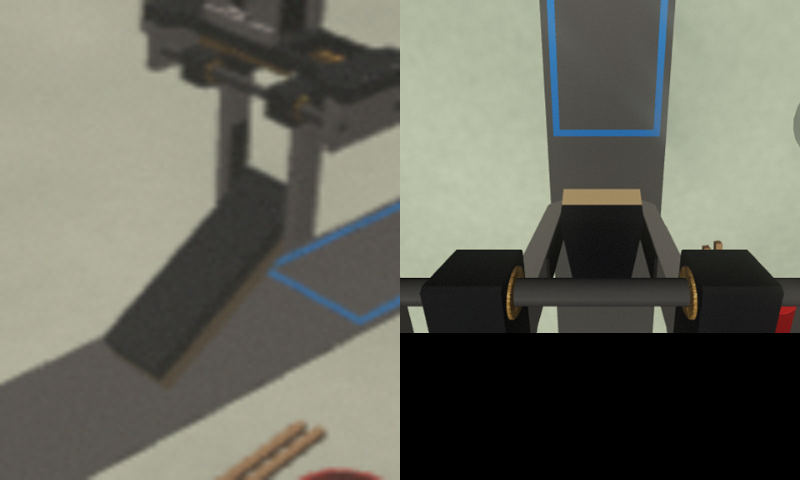

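```bash
python3 -m creep '{"hand":[1,1,1,1,1,1,1,1,1,1,1],"slide":[[0.0045,0,-0.0035],[0.0095,0,-0.007],[0.0145,0,-0.010],[0.0195,0,-0.013],[0.025,0,-0.016],[0.030,0,-0.018],[0.0355,0,-0.0205],[0.041,0,-0.0225],[0.0465,0,-0.024],[0.0525,0,-0.026],[0.058,0,-0.027]],"spin":[0,0,0,0,0,0,0,0,0,0,0]}' 7
python3 v.py 16 290 120
```

```text
time_s: 19.68
ee_pos: [0.5277, 0.2148, -0.0113]
eef_rot: [-1.121, 1.571, -2.758]
force: [0.3, 0.6, -1.5]
grip_width: 0.0501
19.6833 [ 0.5277  0.2148 -0.0113] [ 0.3  0.6 -1.5] 0.050112158899175904
```

View pics/c16.png

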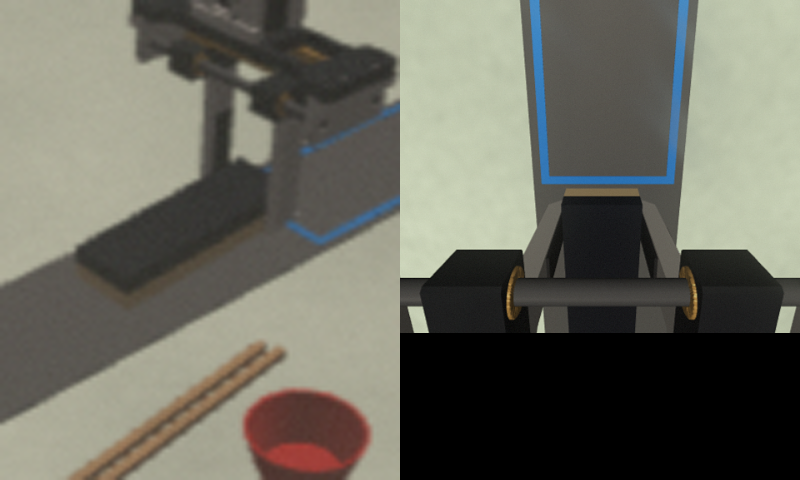

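The picture shows the stone almost flat, dark face up, with its leading end just short of the blue bay line. I ease it down the last few millimetres.

```bash
python3 -m creep '{"hand":[1,1,1,1],"slide":[[0.001,0,0],[0.002,0,-0.0005],[0.003,0,-0.0005],[0.003,0,-0.0005]],"spin":[0,0,0,0]}' 7
python3 v.py 17 290 120
```

```text
time_s: 20.12
ee_pos: [0.5279, 0.2152, -0.0135]
eef_rot: [2.223, 1.57, 0.586]
force: [0.3, 0.2, -2.2]
grip_width: 0.0495
20.1167 [ 0.5279  0.2152 -0.0135] [ 0.3  0.2 -2.2] 0.04950540137592642
```

View pics/c17.png

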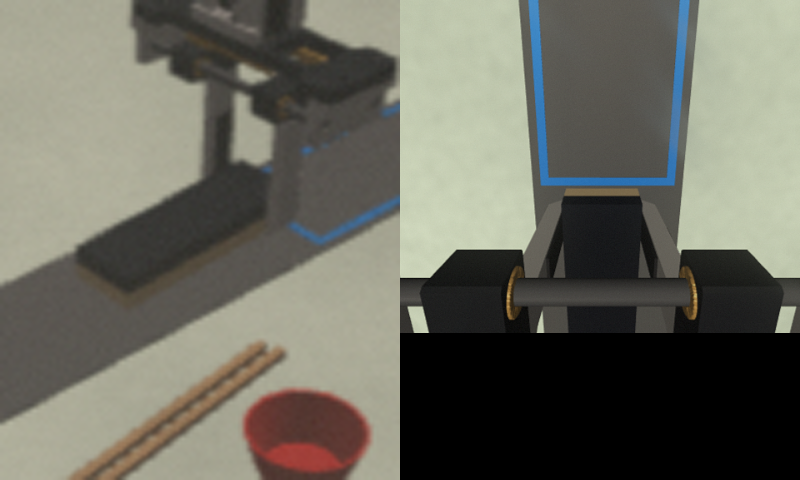

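```bash
python3 -m creep '{"hand":[1,1,1,1],"slide":[[0.001,0,0],[0.0015,0,0],[0.002,0,0],[0.002,0,0]],"spin":[0,0,0,0]}' 7
```

```text
time_s: 20.55
ee_pos: [0.5278, 0.2152, -0.0156]
eef_rot: [2.383, 1.571, 0.746]
force: [0.3, 1.8, -0.8]
grip_width: 0.0498
```

```bash
python3 -m creep '{"hand":[1,1],"slide":[[0.0005,0,0],[0.0005,0,0]],"spin":[0,0]}' 3;python3 -m creep '{"hand":[-1,-1,-1,-1,-1,-1,-1,-1],"slide":[[0,0,0],[0,0,0],[0,0,0],[0,0,0],[0,0,0],[-0.01,0,0],[-0.03,0,0],[-0.06,0,0]],"spin":[0,0,0,0,0,0,0,0]}' 3
python3 v.py 18 290 120
```

```text
time_s: 20.72
ee_pos: [0.5278, 0.2151, -0.0162]
eef_rot: [-2.525, 1.571, 2.12]
force: [0.9, 0.9, -1.4]
grip_width: 0.0501
time_s: 21.38
ee_pos: [0.5266, 0.2147, 0.0433]
eef_rot: [-1.177, 1.567, -2.814]
force: [0.7, -0.3, 0.1]
grip_width: 0.0935
21.3833 [0.5266 0.2147 0.0433] [ 0.7 -0.3  0.1] 0.09353370906678865
```

View pics/c18.png

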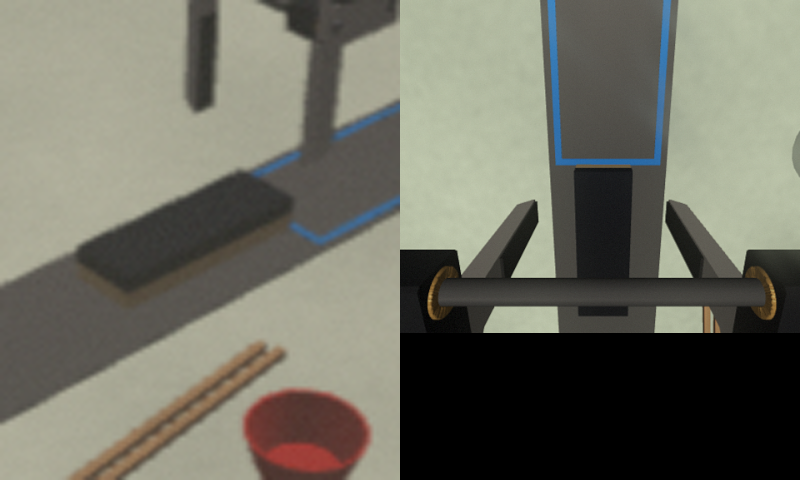

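```bash
python3 - <<'E'
from h import *
w=ctrl.calibration("wrist");w_=cv2.imread("pics/w18.png");cv2.imwrite("pics/z18.png",w_[150:400,220:440].repeat(3,0).repeat(3,1)[:600])
P=[[290,202],[358,202],[293.6,378],[353.6,378]]
print(np.round([onz(w,p,.027) for p in P],4))
# tape inner/outer edge
print([onz(w,[320,y],.002).round(4).tolist() for y in(190,197)])
E
```

```text
[[0.5081 0.238  0.027 ]
 [0.5572 0.2346 0.027 ]
 [0.4964 0.082  0.027 ]
 [0.5478 0.0782 0.027 ]]
[[0.53, 0.2396, 0.002], [0.5296, 0.2339, 0.002]]
```

View pics/z18.png

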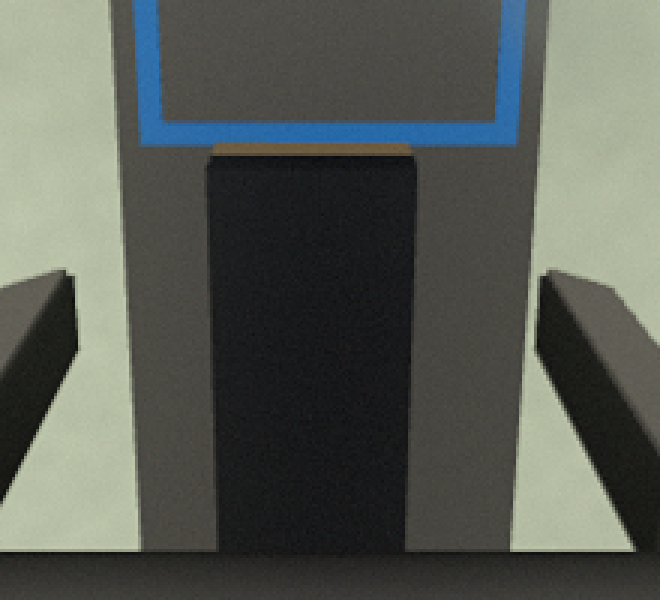

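The wrist picture shows the stone flat and square to the runner, dark face up. Its front edge is at row 205 (y≈0.235) and its rear edge at row 378 (y≈0.080), so the centre is about (0.5275, 0.158). That leaves about 180 mm to the bay centre, one turn plus 3 mm. Next I pinch the rear end.

```bash
python3 -m creep '{"hand":[-1,-1,-1,-1,-1,-1,-1,-1,-1,-1,-1,-1],"slide":[[0,0,0.006],[0,0.001,0.020],[0,0.002,0.036],[0,0.003,0.054],[0,0.004,0.072],[0,0.0045,0.090],[0,0.0045,0.104],[0,0.0045,0.1145],[0,0.0045,0.1145],[0.01,0.0045,0.1145],[0.02,0.0045,0.1145],[0.02,0.0045,0.1145]],"spin":[0,0,0,0,0,0,0,0,0,0,0,0]}' 7
python3 v.py 19 280 130;python3 - <<'E'
from h import *
from scipy.spatial.transform import Rotation as Ro
o=ctrl.get_obs();print(Ro.from_euler('xyz',o['eef_rot']).as_matrix().round(4))
E
```

```text
time_s: 22.48
ee_pos: [0.5233, 0.101, 0.0212]
eef_rot: [-1.401, 1.567, -3.038]
force: [-0.3, 0.4, -0.3]
grip_width: 0.0942
22.4833 [0.5233 0.101  0.0212] [-0.3  0.4 -0.3] 0.09419334509324
[[-1.700e-03  9.978e-01 -6.570e-02]
 [-2.000e-04 -6.570e-02 -9.978e-01]
 [-1.000e+00 -1.700e-03  3.000e-04]]
```

View pics/w19.png

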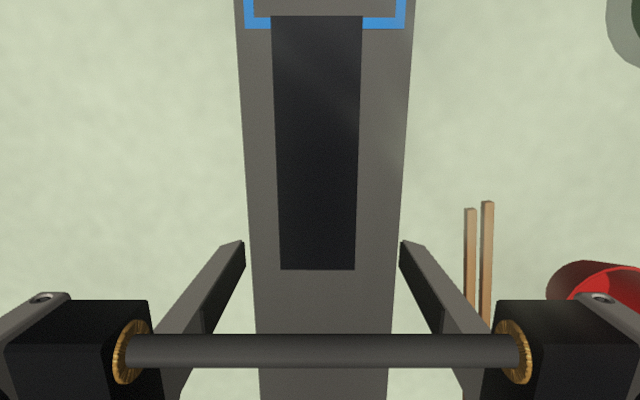

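```bash
python3 - <<'E'
from h import *
w=ctrl.calibration("wrist")
P=[[271,16],[363,16],[281,269],[355,269]]
print(np.round([onz(w,p,.027) for p in P],4)); 
E
```

```text
[[0.5048 0.2355 0.027 ]
 [0.5549 0.2321 0.027 ]
 [0.4947 0.0834 0.027 ]
 [0.5448 0.0801 0.027 ]]
```

```bash
python3 -m creep '{"hand":[-1,-1,-1,-1,-1,1,1,1,1,1,1,1],"slide":[[0.007,-0.0025,0.0015],[0.016,-0.0025,0.0015],[0.026,-0.0025,0.0015],[0.0335,-0.0025,0.0015],[0.0335,-0.0025,0.0015],[0.0335,-0.0025,0.0015],[0.0335,-0.0025,0.0015],[0.0335,-0.0025,0.0015],[0.0335,-0.0025,0.0015],[0.0335,-0.0025,0.0015],[0.0335,-0.0025,0.0015],[0.0335,-0.0025,0.0015]],"spin":[0,0,0,0,0,0,0,0,0,0,0,0]}' 7;  python3 -m creep '{"hand":[1,1,1,1,1],"slide":[[0,0,0],[0,0,0],[0,0,0],[0,0,0],[0,0,0]],"spin":[0,0,0,0,0]}' 7
```

```text
time_s: 23.58
ee_pos: [0.5219, 0.0992, -0.0095]
eef_rot: [-1.166, 1.571, -2.803]
force: [-3.9, -1.5, 2.3]
grip_width: 0.0505
time_s: 24.0
ee_pos: [0.5219, 0.0992, -0.0095]
eef_rot: [-1.261, 1.57, -2.899]
force: [-4.3, -1.3, 5.5]
grip_width: 0.0505
```

```bash
python3 v.py 20 280 120
```

```text
24.0 [ 0.5219  0.0992 -0.0095] [-4.3 -1.3  5.5] 0.050516290681930254
```

View pics/c20.png

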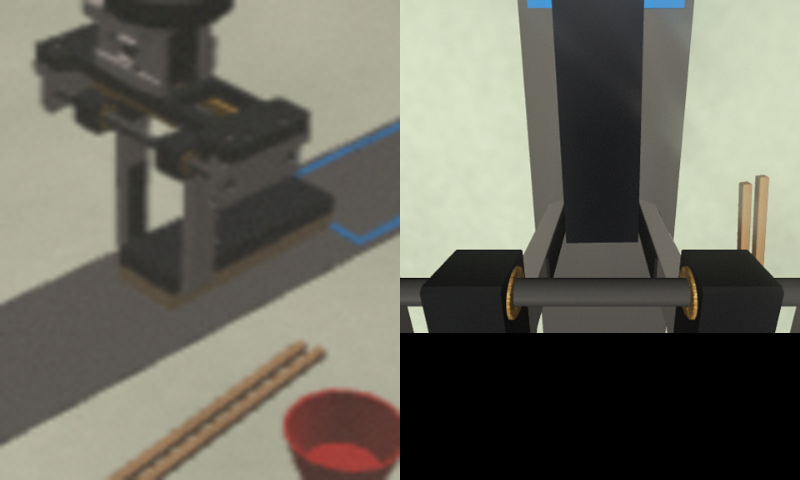

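View pics/w20.png

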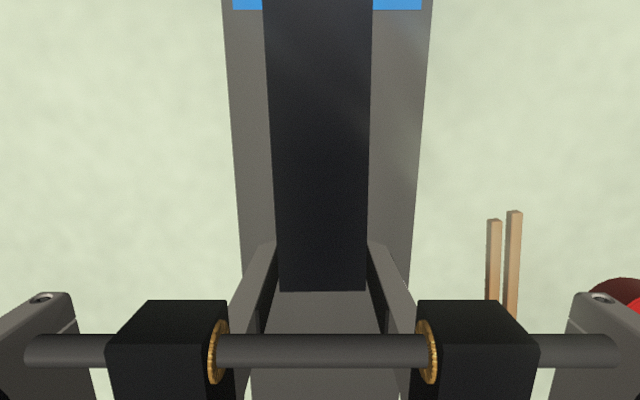

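The picture shows both fingers beside the stone, but the hand stopped about 3 mm high with a force of (−4, −1, +5.5) N. I open in place to see whether that force goes away.

```bash
python3 -m creep '{"hand":[-1,-1,-1,-1,-1,-1],"slide":[[0,0,0],[0,0,0],[0,0,0],[0,0,0],[0,0,0],[0,0,0]],"spin":[0,0,0,0,0,0]}' 7; python3 v.py 21 280 120
```

```text
time_s: 24.6
ee_pos: [0.5221, 0.0993, -0.0097]
eef_rot: [2.888, 1.571, 1.25]
force: [-0.9, 0.5, -0.1]
grip_width: 0.0869
24.6 [ 0.5221  0.0993 -0.0097] [-0.9  0.5 -0.1] 0.0868508898072847
```

View pics/c21.png

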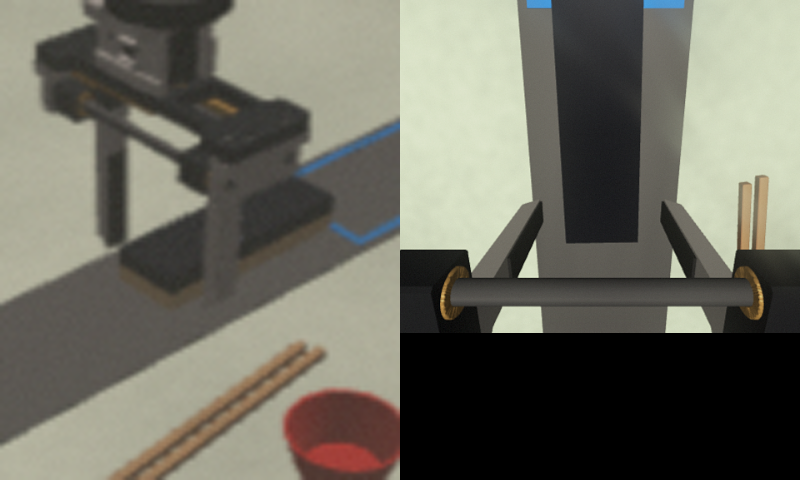

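With the fingers open the force is gone and the hand stays put, so it came from the off-centre squeeze. I shift 1.5 mm, go 3 mm lower and re-grip.

```bash
python3 -m creep '{"hand":[-1,-1,-1,1,1,1,1,1,1,1,1,1],"slide":[[0.001,-0.0015,0],[0.003,-0.0015,0],[0.003,-0.0015,0],[0.003,-0.0015,0],[0.003,-0.0015,0],[0.003,-0.0015,0],[0.003,-0.0015,0],[0.003,-0.0015,0],[0.003,-0.0015,0],[0.003,-0.0015,0],[0.003,-0.0015,0],[0.003,-0.0015,0]],"spin":[0,0,0,0,0,0,0,0,0,0,0,0]}' 7;  python3 -m creep '{"hand":[1,1,1,1],"slide":[[0,0,0],[0,0,0],[0,0,0],[0,0,0]],"spin":[0,0,0,0]}' 7
```

```text
time_s: 25.7
ee_pos: [0.5206, 0.0994, -0.0126]
eef_rot: [1.596, 1.571, -0.042]
force: [0.1, -0.8, 0.2]
grip_width: 0.0499
time_s: 26.03
ee_pos: [0.5207, 0.0993, -0.0126]
eef_rot: [1.641, 1.571, 0.004]
force: [0.8, -0.1, -0.2]
grip_width: 0.05
```

```bash
python3 -m creep '{"hand":[1,1,1,1,1,1,1,1,1,1,1,1],"slide":[[-0.006,0,-0.001],[-0.012,0,-0.002],[-0.017,0,-0.004],[-0.023,0,-0.0055],[-0.029,0,-0.0075],[-0.034,0,-0.010],[-0.040,0,-0.012],[-0.045,0,-0.015],[-0.050,0,-0.018],[-0.055,0,-0.021],[-0.060,0,-0.0245],[-0.0645,0,-0.028]],"spin":[0,0,0,0,0,0,0,0,0,0,0,0]}' 7
python3 v.py 22 290 110
```

```text
time_s: 27.03
ee_pos: [0.5225, 0.1276, 0.0525]
eef_rot: [1.38, 1.571, -0.257]
force: [-0.4, -1.9, -2.8]
grip_width: 0.0498
27.0333 [0.5225 0.1276 0.0525] [-0.4 -1.9 -2.8] 0.04978175370582338
```

View pics/c22.png

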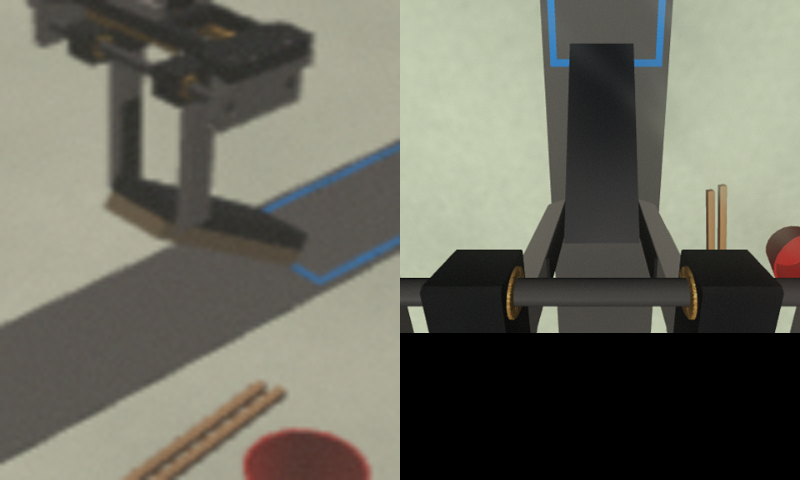

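The picture shows about 30° of lift with the leading end resting near the tape line. I continue.

```bash
python3 -m creep '{"hand":[1,1,1,1,1,1,1,1,1,1,1,1],"slide":[[-0.0045,0,-0.004],[-0.009,0,-0.008],[-0.013,0,-0.012],[-0.017,0,-0.0165],[-0.021,0,-0.021],[-0.0245,0,-0.0255],[-0.028,0,-0.0305],[-0.031,0,-0.0355],[-0.034,0,-0.0405],[-0.037,0,-0.046],[-0.0395,0,-0.051],[-0.042,0,-0.0565]],"spin":[0,0,0,0,0,0,0,0,0,0,0,0]}' 7
python3 -m creep '{"hand":[1,1,1,1,1,1,1,1],"slide":[[-0.002,0,-0.0055],[-0.0035,0,-0.011],[-0.005,0,-0.017],[-0.006,0,-0.0225],[-0.007,0,-0.0285],[-0.0075,0,-0.0345],[-0.008,0,-0.0405],[-0.008,0,-0.0465]],"spin":[0,0,0,0,0,0,0,0]}' 7
python3 v.py 23 310 80
```

```text
time_s: 28.13
ee_pos: [0.5263, 0.1843, 0.0941]
eef_rot: [2.626, 1.571, 0.989]
force: [-0.3, -1.9, 0.9]
grip_width: 0.0501
time_s: 28.8
ee_pos: [0.5297, 0.231, 0.1028]
eef_rot: [2.207, 1.569, 0.57]
force: [-1.1, -0.6, 9.0]
grip_width: 0.05
28.8 [0.5297 0.231  0.1028] [-1.1 -0.6  9. ] 0.049991230000822846
```

View pics/c23.png

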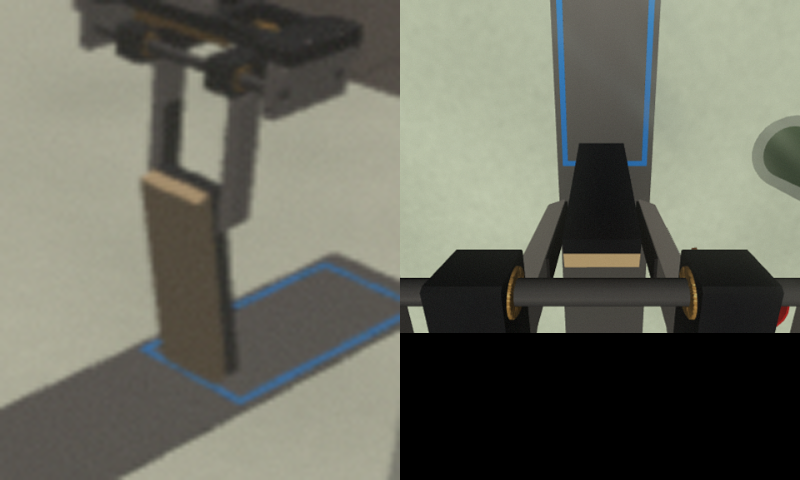

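```bash
python3 -m creep '{"hand":[1,1,1,1,1,1,1,1,1,1],"slide":[[0,0,-0.003],[0,0,-0.006],[0,0,-0.009],[0,0,-0.012],[0,0,-0.015],[0,0,-0.0175],[0,0,-0.0195],[0,0,-0.0215],[0,0,-0.0225],[0,0,-0.0225]],"spin":[0,0,0,0,0,0,0,0,0,0]}' 7
python3 v.py 24 310 80
```

```text
time_s: 29.73
ee_pos: [0.5307, 0.2528, 0.1018]
eef_rot: [-2.198, 1.571, 2.448]
force: [-0.8, 0.8, 2.2]
grip_width: 0.0498
29.7333 [0.5307 0.2528 0.1018] [-0.8  0.8  2.2] 0.04980500207900126
```

View pics/c24.png

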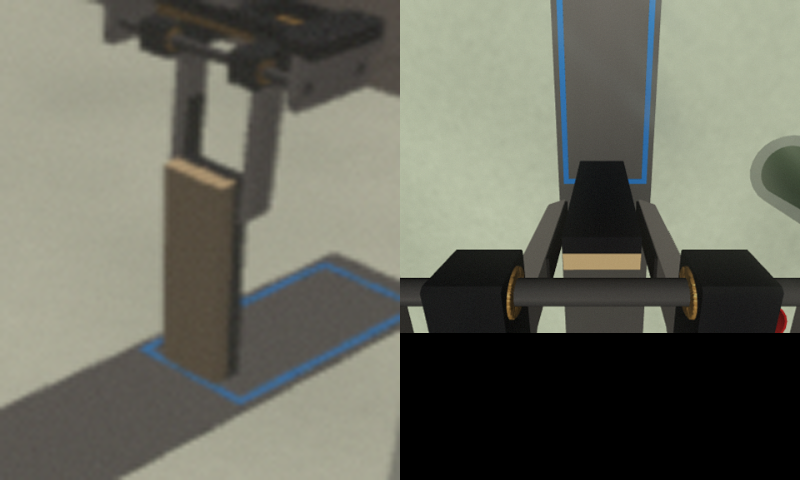

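The picture shows the stone upright at the near end of the bay. I release it and measure.

```bash
python3 -m creep '{"hand":[0,-1,-1,-1,-1,-1,-1,-1],"slide":[[0,0,0],[0,0,0],[0,0,0],[0,0,0],[0,0,0],[0,0,0],[0,0,0],[0,0,0]],"spin":[0,0,0,0,0,0,0,0]}' 7
python3 v.py 25 310 80;  python3 - <<'E'
import cv2
w=cv2.imread("pics/w25.png");cv2.imwrite("pics/z25.png",cv2.resize(w[180:340,230:430],None,fx=4,fy=3.75))
E
```

```text
time_s: 30.5
ee_pos: [0.5308, 0.2525, 0.1019]
eef_rot: [-0.311, 1.571, -1.949]
force: [-0.8, 0.4, -0.6]
grip_width: 0.0922
30.5 [0.5308 0.2525 0.1019] [-0.8  0.4 -0.6] 0.0921618340456482
```

View pics/z25.png

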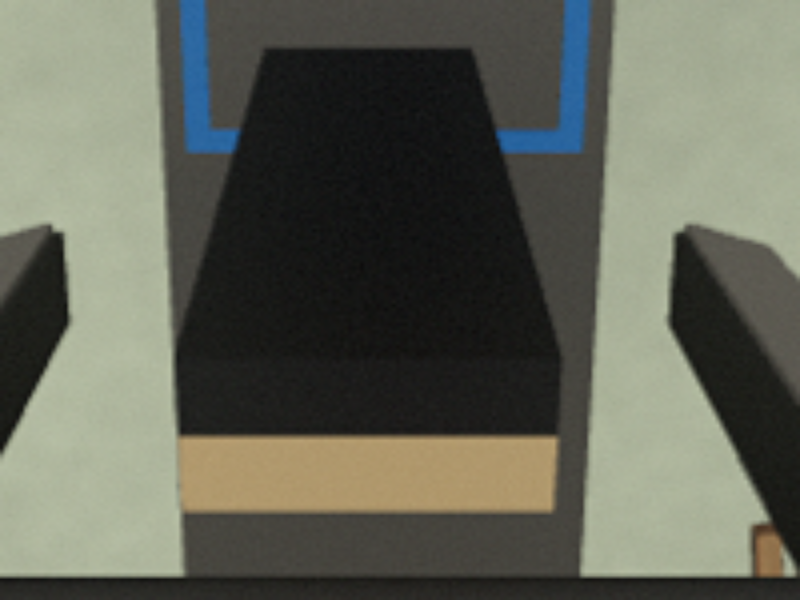

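View pics/c25.png

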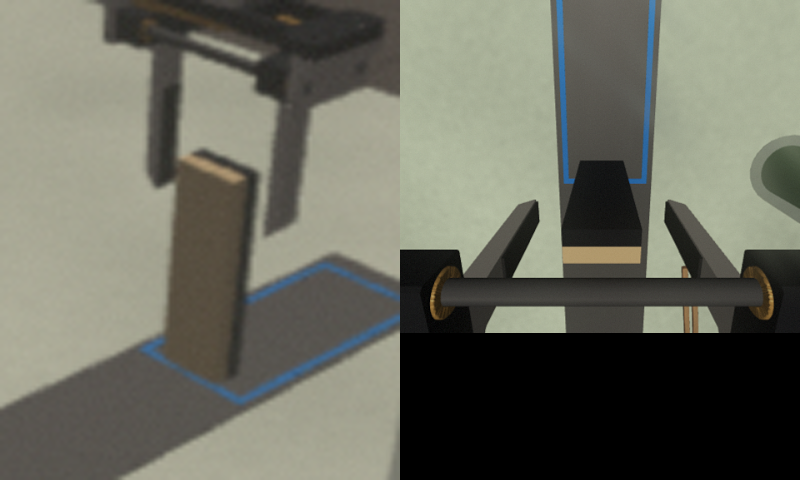

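```bash
python3 - <<'E'
from h import *
w=ctrl.calibration("wrist")
for p in([274.5,275.2],[370,275.2],[275,296],[369.5,296],[275,316.5],[368.8,316.5]): print(p,onz(w,p,.154).round(4))
print("foot front",onz(w,[296.2,192.8],.002),onz(w,[348,192.8],.002))
E
```

```text
[274.5, 275.2] [0.506  0.2558 0.154 ]
[370, 275.2] [0.5552 0.2525 0.154 ]
[275, 296] [0.505  0.2437 0.154 ]
[369.5, 296] [0.5546 0.2404 0.154 ]
[275, 316.5] [0.5036 0.2313 0.154 ]
[368.8, 316.5] [0.5539 0.2279 0.154 ]
foot front [0.50608023 0.26245896 0.002     ] [0.55606097 0.25909155 0.002     ]
```

```bash
python3 - <<'E'
from h import *
a=cv2.imread("pics/s25.png")[110:180,340:380];cv2.imwrite("pics/z26.png",cv2.resize(a,None,fx=8,fy=8,interpolation=cv2.INTER_CUBIC))
ang([367,174],[371.25,126],yaw=-.066)
E
```

```text
P [0.5549 0.2549 0.002 ] Q [0.5547 0.2518 0.1482] len 0.1463 lean back deg 1.2
```

View pics/z26.png

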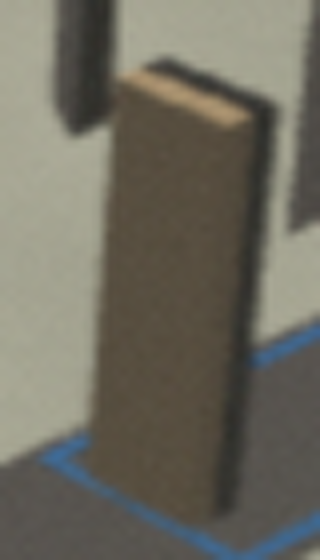

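The three estimates of the stone's mid-thickness are 0.242 from the wrist camera, 0.251 from the scene camera and 0.246 from the no-slip prediction. I take 0.246, move 15.5 mm back and 4 mm down, and re-pinch.

```bash
python3 -m creep '{"hand":[-1,-1,-1,-1,-1,1,1,1,1,1,1,1],"slide":[[0,-0.0003,0.004],[0,-0.0005,0.008],[0.002,-0.0005,0.012],[0.004,-0.0005,0.0155],[0.004,-0.0005,0.0155],[0.004,-0.0005,0.0155],[0.004,-0.0005,0.0155],[0.004,-0.0005,0.0155],[0.004,-0.0005,0.0155],[0.004,-0.0005,0.0155],[0.004,-0.0005,0.0155],[0.004,-0.0005,0.0155]],"spin":[0,0,0,0,0,0,0,0,0,0,0,0]}' 7;python3 -m creep '{"hand":[1,1,1,1,1],"slide":[[0,0,0],[0,0,0],[0,0,0],[0,0,0],[0,0,0]],"spin":[0,0,0,0,0]}' 7
python3 v.py 27 310 80
```

```text
time_s: 31.6
ee_pos: [0.5293, 0.2372, 0.0979]
eef_rot: [2.126, 1.571, 0.489]
force: [0.5, -0.4, 0.4]
grip_width: 0.0506
time_s: 32.02
ee_pos: [0.5293, 0.2371, 0.0979]
eef_rot: [-1.874, 1.571, 2.772]
force: [1.1, -0.1, 0.5]
grip_width: 0.0503
32.0167 [0.5293 0.2371 0.0979] [ 1.1 -0.1  0.5] 0.05028308822557755
```

View pics/c27.png

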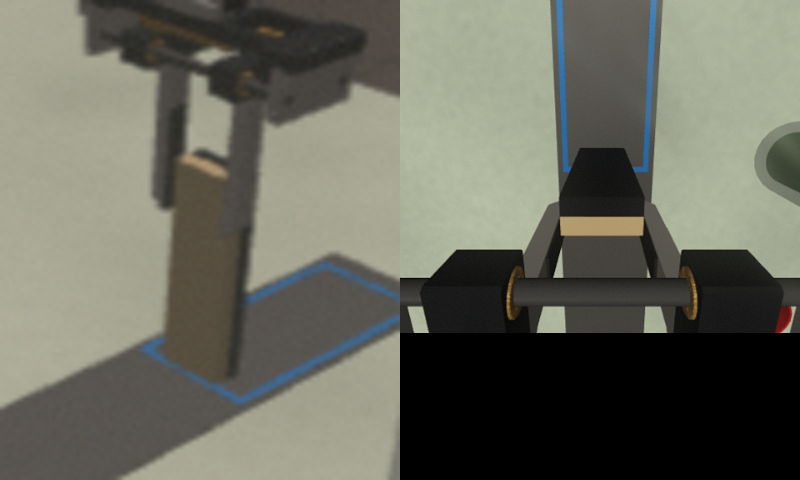

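```bash
python3 -m creep '{"hand":[1,1,1,1,1,1,1,1,1,1,1,1],"slide":[[0.0,0,-0.006],[-0.0005,0,-0.012],[-0.0005,0,-0.0175],[-0.0005,0,-0.0235],[0,0,-0.0295],[0.0005,0,-0.0355],[0.001,0,-0.041],[0.002,0,-0.047],[0.0035,0,-0.053],[0.005,0,-0.0585],[0.007,0,-0.064],[0.009,0,-0.0695]],"spin":[0,0,0,0,0,0,0,0,0,0,0,0]}' 7
python3 v.py 28 320 80
```

```text
time_s: 33.12
ee_pos: [0.5339, 0.3071, 0.0887]
eef_rot: [2.988, 1.571, 1.351]
force: [1.5, 0.8, 0.7]
grip_width: 0.0502
33.1167 [0.5339 0.3071 0.0887] [1.5 0.8 0.7] 0.05023055242194114
```

View pics/c28.png

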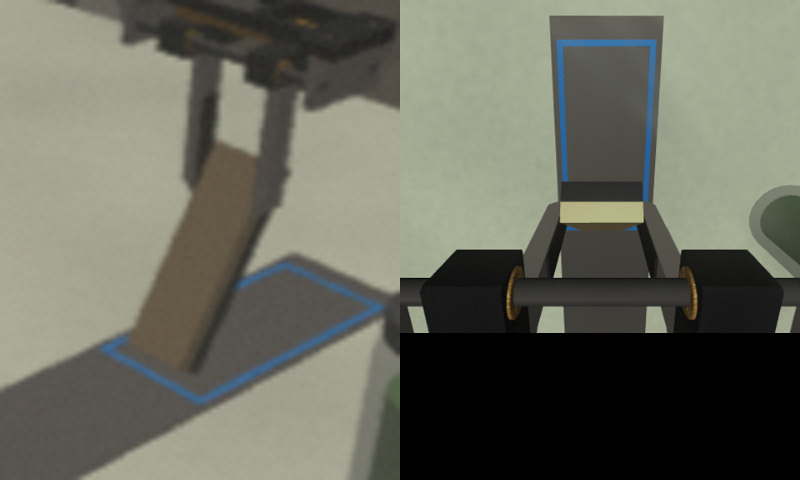

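The picture shows a forward lean of about 25–28°, with the foot inside the bay's near edge. The jar, in the wrist view at right, is well clear.

```bash
python3 -m creep '{"hand":[1,1,1,1,1,1,1,1,1,1,1,1],"slide":[[0.0025,0,-0.0055],[0.005,0,-0.011],[0.0075,0,-0.016],[0.0105,0,-0.021],[0.0135,0,-0.026],[0.017,0,-0.031],[0.0205,0,-0.0355],[0.0245,0,-0.040],[0.0285,0,-0.0445],[0.0325,0,-0.0485],[0.037,0,-0.0525],[0.0415,0,-0.0565]],"spin":[0,0,0,0,0,0,0,0,0,0,0,0]}' 7
python3 v.py 29 320 80
```

```text
time_s: 34.22
ee_pos: [0.5376, 0.3631, 0.0468]
eef_rot: [-0.927, 1.57, -2.564]
force: [-1.0, -1.3, -2.0]
grip_width: 0.05
34.2167 [0.5376 0.3631 0.0468] [-1.  -1.3 -2. ] 0.05003418118926897
```

View pics/c29.png

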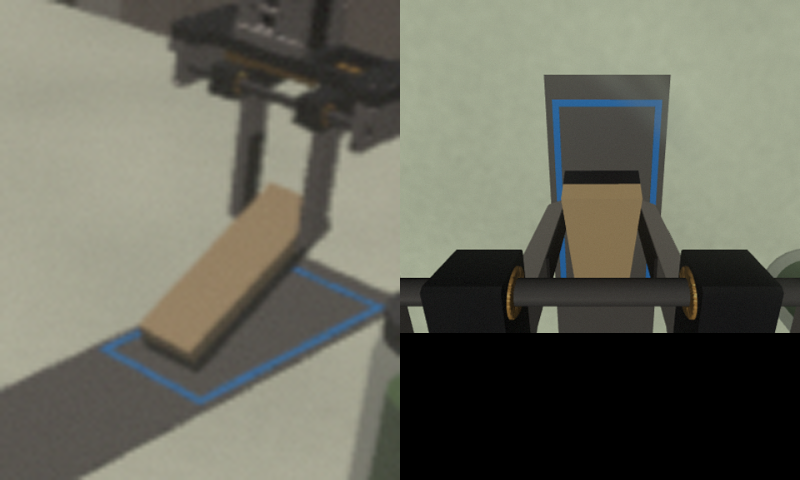

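The picture shows about 55–60° of lean, pale face uppermost, over the bay. I lower the last part.

```bash
python3 -m creep '{"hand":[1,1,1,1,1,1,1,1,1,1,1,1],"slide":[[0.0045,0,-0.0035],[0.0095,0,-0.007],[0.0145,0,-0.010],[0.0195,0,-0.013],[0.025,0,-0.016],[0.030,0,-0.018],[0.0355,0,-0.0205],[0.041,0,-0.0225],[0.0465,0,-0.024],[0.0525,0,-0.026],[0.058,0,-0.027],[0.058,0,-0.027]],"spin":[0,0,0,0,0,0,0,0,0,0,0,0]}' 7
python3 -m creep '{"hand":[1,1,1,1,1,1],"slide":[[0.001,0,0],[0.002,0,-0.0005],[0.003,0,-0.0005],[0.004,0,-0.0005],[0.0045,0,-0.0005],[0.0045,0,-0.0005]],"spin":[0,0,0,0,0,0]}' 7
python3 v.py 30 320 80
```

```text
time_s: 35.32
ee_pos: [0.5394, 0.3901, -0.0113]
eef_rot: [-2.659, 1.571, 1.987]
force: [0.1, 2.2, -2.5]
grip_width: 0.0498
time_s: 35.82
ee_pos: [0.5395, 0.3909, -0.0137]
eef_rot: [2.737, 1.569, 1.099]
force: [-4.2, 0.2, 9.7]
grip_width: 0.0498
35.8167 [ 0.5395  0.3909 -0.0137] [-4.2  0.2  9.7] 0.04983915680114853
```

View pics/c30.png

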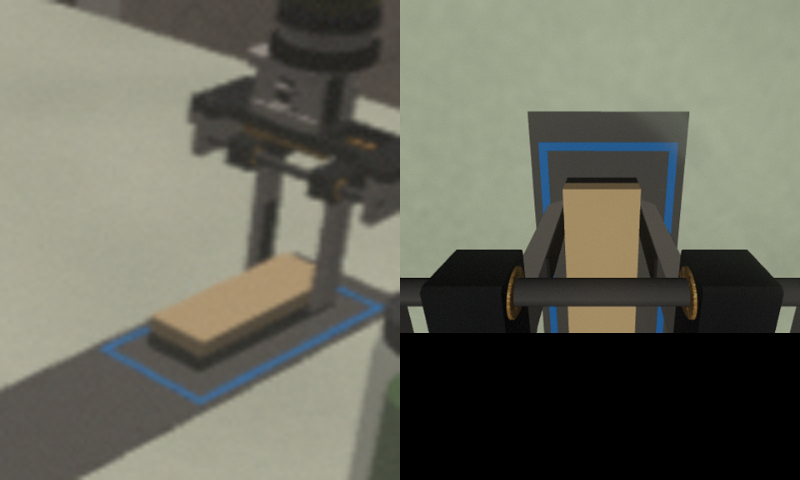

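The stone is down: the force has turned to 9.7 N of press, and the picture shows it flat inside the outline, pale face up. I ease off and release.

```bash
python3 -m creep '{"hand":[1,1],"slide":[[-0.0015,0,0],[-0.002,0,0]],"spin":[0,0]}' 3;python3 -m creep '{"hand":[0,-1,-1,-1,-1,-1,-1,-1],"slide":[[0,0,0],[0,0,0],[0,0,0],[0,0,0],[0,0,0],[0,0,0],[-0.02,0,0],[-0.045,0,0]],"spin":[0,0,0,0,0,0,0,0]}' 3
python3 -m creep '{"hand":[-1,-1,-1,-1,-1,-1,-1,-1],"slide":[[-0.03,0,0],[-0.06,0,0],[-0.09,0,0.01],[-0.11,0,0.04],[-0.12,0,0.08],[-0.12,0,0.12],[-0.12,0,0.15],[-0.12,0,0.15]],"spin":[0,0,0,0,0,0,0,0]}' 3
python3 - <<'E'
from h import *
o=ctrl.get_obs();print(o['time_s'],o['ee_pos'],o['force'])
c=[]
for n in("wrist","top","scene"):
    k=ctrl.calibration(n);im=ctrl.camera(n);cv2.imwrite(f"pics/{n}40.png",im[:,:,::-1]);c.append((n,k,im))
for n,k,im in c:
    q=quad(big(cream(im))[0]);X=np.array([onz(k,p,.027) for p in q]);print(n,q.tolist(),X[:,:2].round(4).tolist(),X.mean(0).round(4))
    for b in big(blue(im))[:3]:
        if cv2.contourArea(b)>200: q=quad(b);X=np.array([onz(k,p,.002) for p in q]);print(" blue",X[:,:2].round(4).tolist(),X.mean(0).round(4))
E
```

```text
time_s: 36.08
ee_pos: [0.5395, 0.3904, -0.0129]
eef_rot: [2.511, 1.57, 0.874]
force: [0.5, 1.5, -2.2]
grip_width: 0.0502
time_s: 36.75
ee_pos: [0.5384, 0.3895, 0.0304]
eef_rot: [-0.924, 1.567, -2.562]
force: [0.6, 0.2, 0.4]
grip_width: 0.0927
time_s: 37.42
ee_pos: [0.5296, 0.2362, 0.1526]
eef_rot: [0.847, 1.57, -0.794]
force: [1.5, -0.7, 0.7]
grip_width: 0.0939
37.4167 [0.52957001 0.23624161 0.15255439] [ 1.49649859 -0.71908882  0.71513091]
wrist [[348.0, 43.0], [346.0, 169.0], [297.0, 169.0], [293.0, 36.0]] [[0.5635, 0.3786], [0.5558, 0.2615], [0.5056, 0.2651], [0.5133, 0.388]] [0.5345 0.3233 0.027 ]
 blue [[0.586, 0.2899], [0.5809, 0.2293], [0.484, 0.2362], [0.4973, 0.4332]] [0.537  0.2972 0.002 ]
 blue [[0.5943, 0.4188], [0.5864, 0.3066], [0.5812, 0.31], [0.5886, 0.4192]] [0.5876 0.3636 0.002 ]
top [[358.0, 181.0], [274.0, 195.0], [274.0, 193.0], [361.0, 178.0]] [[0.6422, -0.1029], [0.6326, 0.1113], [0.6377, 0.1108], [0.649, -0.1115]] [0.6404 0.0019 0.027 ]
 blue [[0.4346, -0.4628], [0.4506, -0.2545], [0.5495, -0.2592], [0.5338, -0.469]] [ 0.4921 -0.3614  0.002 ]
scene [[404.0, 149.0], [371.0, 165.0], [357.0, 159.0], [392.0, 143.0]] [[0.5675, 0.4131], [0.5566, 0.267], [0.5076, 0.2652], [0.5192, 0.4198]] [0.5377 0.3413 0.027 ]
 blue [[0.5492, -0.2607], [0.5355, -0.4679], [0.4378, -0.4598], [0.4525, -0.254]] [ 0.4937 -0.3606  0.002 ]
```

View pics/wrist40.png

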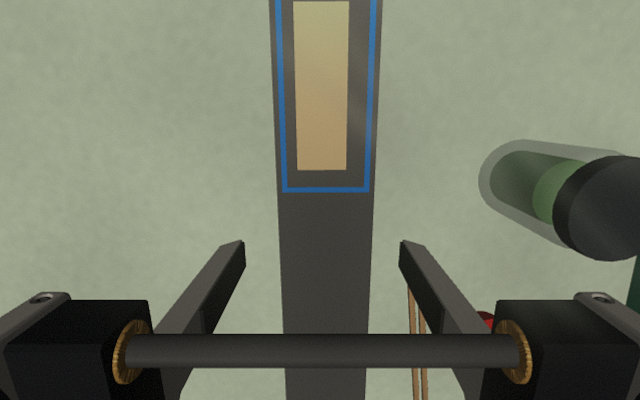

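View pics/scene40.png

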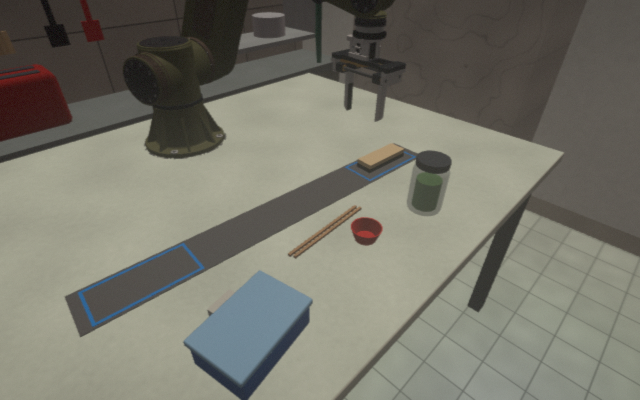

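View pics/top40.png

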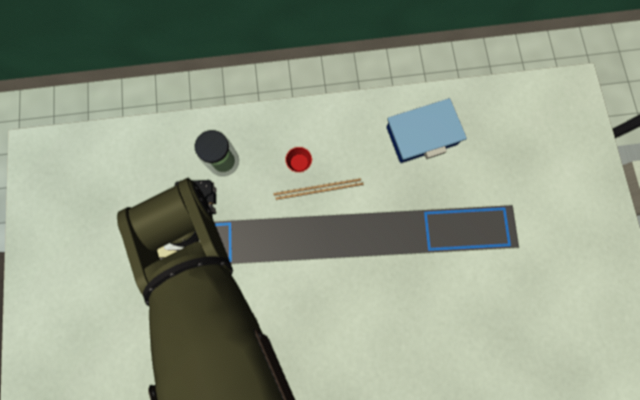

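The wrist and scene pictures show the stone flat, pale face up, inside the blue outline. I back the arm away for an unobstructed top view.

```bash
python3 -m creep '{"hand":[-1,-1,-1,-1,-1,-1,-1,-1,-1,-1,-1,-1],"slide":[[0,-0.005,0.02],[0,-0.01,0.05],[0,-0.02,0.08],[0,-0.03,0.11],[0,-0.04,0.14],[0,-0.05,0.17],[0,-0.06,0.20],[0,-0.07,0.23],[0,-0.08,0.26],[0,-0.08,0.28],[0,-0.08,0.28],[0,-0.08,0.28]],"spin":[0,0,0,0,0,0,0,0,0,0,0,0]}' 3
python3 - <<'E'
from h import *
k=ctrl.calibration("top");im=ctrl.camera("top");cv2.imwrite("pics/top41.png",im[:,:,::-1])
cv2.imwrite("pics/top41z.png",cv2.resize(im[120:300,120:320,::-1],None,fx=3,fy=3))
for b in big(cream(im))[:3]:
    if cv2.contourArea(b)>100: q=quad(b);X=np.array([onz(k,p,.027) for p in q]);print(X[:,:2].round(4).tolist(),X.mean(0).round(4))
for b in big(blue(im))[:2]: q=quad(b);X=np.array([onz(k,p,.002) for p in q]);print(" blue",X[:,:2].round(4).tolist(),X.mean(0).round(4))
print("jar",onz(k,[212,147],.136))
E
```

```text
time_s: 38.57
ee_pos: [0.4315, -0.0333, 0.152]
eef_rot: [2.238, 1.571, 0.6]
force: [-0.5, -0.8, -0.0]
grip_width: 0.0942
[[0.6422, -0.1029], [0.6326, 0.1113], [0.6377, 0.1108], [0.649, -0.1115]] [0.6404 0.0019 0.027 ]
[[0.6333, -0.1118], [0.6219, 0.0873], [0.6262, 0.1221], [0.6384, -0.1125]] [ 0.63   -0.0037  0.027 ]
 blue [[0.4846, 0.2367], [0.4979, 0.4419], [0.5953, 0.4378], [0.5823, 0.2312]] [0.54   0.3369 0.002 ]
 blue [[0.4346, -0.4628], [0.4506, -0.2545], [0.5495, -0.2592], [0.5338, -0.469]] [ 0.4921 -0.3614  0.002 ]
jar [0.73878738 0.23215878 0.136     ]
```

View pics/top41.png

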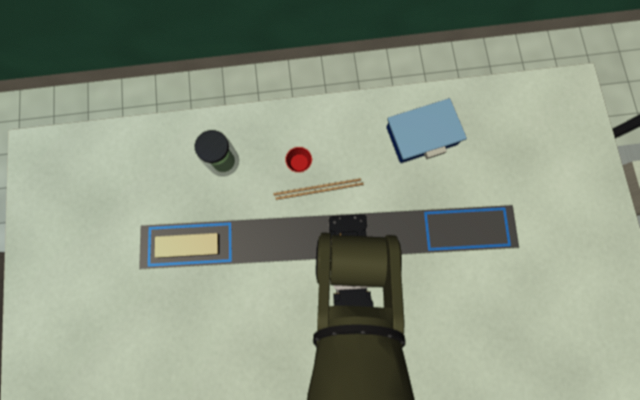

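The top picture shows the pale stone at (154–219, 233–258), inside the outline at (148–231, 222–266). The jar, case, chopsticks and lunchbox are where they started. I hand the job in.

```bash
python3 - <<'E'
from h import *
k=ctrl.calibration("top");print(np.round([onz(k,p,.027)[:2] for p in([154,258],[154,236],[218,233],[218,255])],4))
o=ctrl.get_obs();print(o['time_s'],abs(o['joint_vel']).max());print(ctrl.hand_in())
E
```

```text
[[0.5132 0.4168]
 [0.5668 0.4144]
 [0.5547 0.2579]
 [0.5011 0.2619]]
38.6167 0.018727004392922724
the job is handed in; nothing more can be done
None
```

I walked the stone end over end twice along the runner to the jar-side (left) bay. It lies flat there, pale face up, and I handed in at 38.6 s of the 72 s allowed.

- **Final position:** the stone's ends are about 20 mm inside the tape at both ends. The side gaps are about 13 mm and 22 mm. This is from the wrist, scene and top pictures.
- **Other things:** the jar, cupcake case, chopsticks and lunchbox look unmoved in the top picture. The arm was clear of everything and nearly still at hand-in.
- **How it was moved:** each turn was lifted and let down under a 7 N grip with one end kept on the runner. The stone stood free both times for a fresh pinch. I twisted it about 5° on the first stand to line it up with the runner.

**What disagreed or went wrong:**
- **Fingertip height:** the fingertips are about 19 mm above the reported TCP, not 8 mm below it as the text says. My first two grips closed above the stone because of this. They did not move it, and I corrected the height from two views.
- **Third grip, second turn:** I squeezed it slightly off centre, with about 5 N on the hand, and re-gripped before lifting.
- **Second stand:** the cameras disagreed by about 9 mm on where the stone stood, so I used the middle value.
- **Last touchdown:** the hand pressed down with about 10 N before I eased off.

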